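Return the grinding cylinders from the separator's screen tray to the grinding jar

ROBOT

A 6-joint arm with a two-finger parallel gripper is mounted at the origin on a cart in front of the work surface, level with it; the furniture and walls round the work are solid. World frame = base frame: x ahead of the robot, y to its left, z up, the work surface at z = 0. Lengths are in mm, angles in rad, forces in N, time in s.
With the tool pointing down it reaches from about 350 to 875 mm from the base axis. Payload 4.2 kg.
Tool frame: the origin (TCP) lies midway between the tips of the shut fingers; the grasp point (between the pads) lies 19 mm behind it (arm.tcp_to_grasp is the distance from the TCP to the grasp point, in mm); z points along the fingers, y is the line along which they close (so a half turn about z gives the same grasp; the last joint's range is limited). The gripper opens to 85 mm and grips with 20 to 120 N. Pads are 22 mm wide; open, the fingers measure 114 mm over their backs; the gripper's body (76 mm by 85 mm) begins 54 mm behind the grasp point. The pads swing forward as they close: fully open they stand 13 mm farther back than shut.
Start: joints at [-1.086, 0.385, 0.008, 0, -1.194, -0.259], TCP at [139.946, -609.109, 231.312] pointing down, gripper open.
Joint ranges: [-3.14, 3.14], [-1.21, 2.06], [-1.07, 1.41], [-3.16, 2.05], [-2.99, -0.16], [-3.1, 3.1]. Speed limits (rad/s): [2.79, 2.79, 3.14, 3.14, 3.14, 3.14].

INTERFACE

Orientations are given as a unit quaternion [x, y, z, w].
In Python, from bench import arm, imaging, job, models gives the robot as it stands.
- The arm moves only by the tool arm_command, never from a script. Its argument "rows" is a list of rows, each an object with "grip": the opening, from 0 (shut) to 1 (fully open); "linear": the shift along the tool's x, y, z in mm, a list of three; "rot": the turn, a rotation vector about the tool's x, y, z in rad, a list of three. In form: [{"grip": grip, "linear": [tx, ty, tz], "rot": [rx, ry, rz]}, ...]. A call has 1 to 10 rows; each row is the pose to reach, as a shift and turn from the pose commanded when the call began, along the tool's axes at that moment; what a row does not reach only later rows make up. A row lasts 1/8 s, in which the tool goes at most 62.5 mm and 10.7 degrees, less where a joint would pass 70% of its speed; a pose out of reach is approached as far as the arm can. A call with a gripper value outside its range is refused whole. The fingers move at their own pace and stop on an object; the grip force is fixed at half the most. Time passes only in rows, so rows that repeat a pose let the fingers close. It gives the time, the measured TCP pose, the force, the opening and the grip force at its end, in the units of the state.
- arm.read_state(): the state, without advancing time (a new reading comes with each control period).
- imaging.get_image(name): name is "scene" or "side" or "wrist"; returns a dict with "frame" (480x640x3 uint8, red, green, blue), "fx", "fy", "cx", "cy" (pixels), "k1" (the pictures are not rectified: a ray, as slopes to the right and down, at radius r is drawn at 1 + k1 r^2 times it, then the intrinsics apply), "extrinsics" (4x4, takes a point from world to camera coordinates); the wrist camera has in their place "T_tool_cam" (4x4, takes a point from camera to tool coordinates, whose origin is the TCP and whose axes are the flange's). Camera axes: x right, y down, z forward; pixel columns grow to the right and rows downward; lengths in mm; the calibration is good to about 2 mm. A picture is of the moment at which its call begins: read the wrist's pose just before it. There is no depth.
- job.job_done(): hands the job in; it is judged then, once.
Trained networks look in a picture, given as the dict that the camera call returned (one of the last four; its "shot" number tells which), for a name from the list of things; names that differ only in an ending like _2 or _b are one class to them, and where a whole thing is asked for, a point or a joint stands for the part that bears it (a point fixed in the world has none). Each returns a list of dicts, best first, with "score" (0 to 1); they miss things now and then, are a little off and sometimes report something else, mostly with a low value. They report only what shows in the picture. A call takes as long as a camera call. They do not tell look-alikes from the thing itself.
- models.spot_in(picture, query): "rect" ([left, top, right, bottom] in pixels, round what is visible of it).
- models.tip_of(picture, query): "pixel" ([column, row] in pixels: a listed point, or the origin of a listed thing).
The state is a dict: "clock": time; "joints": joint angles; "joint_vel": joint speeds; "joint_efforts": joint torques, N m; "position": TCP position; "ee_rot": TCP orientation; "contact_force": force on the tool from outside, world axes, zero at the start; "wrist_torque": the same for the moment, N m; "gripper_width": finger opening in mm; "grasp_force": force on a finger pad.
Only numpy, scipy, OpenCV 4.12 (cv2) and the standard library are available. Lean on these libraries where they do the work, as an engineer would, in place of code of your own. Each camera call takes 0.05 s, during which the arm holds its last target. There are 200 camera calls.

TASK

The screen tray with five white grinding cylinders is twist-locked in the pan of the separator: turn it counter-clockwise (seen from above) by its bail to free it, lift it out by the bail and stand it on the bench with all the cylinders still in it. The bail only swings, so let go and take the tray again by its sloped blue paddle, bring the spout close over the open grinding jar and tip the tray until all five cylinders have slid into the jar. Then stand the empty tray upright on the bench and let go; do not touch the cylinders with the gripper, push the jar about or disturb the other things.

Things in the scene. Friction and masses are not known exactly. Their poses are not given: they have to be found in the camera images.
- bail_grip (a point): Centre of the blue ribbed sleeve (12 mm thick, 44 mm long along y, 14 mm high; pinch across x from above) on the cross-bar of the bail, a 6 mm hoop 114 mm wide hinged on two ears of the tray, 46 mm above the tray's underside. Axes of the bail: y along hinge and bar, z from hinge to sleeve (55 mm). Slight hinge friction (0.008 N m): the bail stays where left, and the tray hangs about level and cannot be tipped by it.
- bail (a joint): Swing of the bail on the tray: 0 = upright over the tray, positive = leaning towards the spout, limits -0.7 to 0.7 rad.
- tray_floor (a point): Centre of the top of the screen tray's floor, 11 mm above its underside. Tray axes: x to the spout, paddle at -x, y along the bail's hinge, z up. Round perforated steel tray, 90 mm in diameter, wall top 31 mm above the underside, on a foot ring 74 mm wide; 0.33 kg with bail. Locked in the pan this point is 45 mm high; the tray must rise 55 mm to clear the pan's rim.
- paddle_grip (a point): Grip point of the tray's blue paddle, 8 mm thick, 36 mm wide along y, 40 mm long up its slope; it leans 15 deg outwards: slope (-0.26, 0, 0.97), face normal (0.97, 0, 0.26) in tray axes. Mid-thickness, 14 mm below its top edge, at (-87, 0, 35) mm from the middle of the tray's underside. 31 mm gap to the tray's wall, above an arm 12 mm high. In the pan the rim is 4 to 8 mm outside it: no room for a finger.
- spout_lip (a point): Middle of the spout's open end, on its floor, 80 mm ahead of the tray's centre (tray x) and level with the tray's floor; flat channel 38 mm wide inside, side walls 18 mm, no sill. Tray axes. The cylinders begin to slide at 25 to 40 deg of tilt (friction varies); one may hang back until the tray is tipped to about 60 deg or jogged.
- jar_mouth (a point): Centre of the open grinding jar's mouth, at the rim, 55 mm above the bench; steel jar, 93 mm outside diameter, 78 mm inside, 48 mm deep inside, 0.8 kg, loose on the bench; z up.
- separator: Low grey vibrating base with flared aluminium pan, fixed. Origin on the bench under the pan's centre; x from control panel (122 mm out) to back. Rim 210 mm wide, 82 mm high; pan floor 34 mm high. Two lugs on the tray's +y and -y sides lie under keepers: turning the tray counter-clockwise from above frees them at 18 deg past alignment of tray and separator axes; a stop ends it at 27 deg. Start: -2 to 5 deg.
- media_0_center (a point): Centre of a white ceramic grinding cylinder, 14 mm in diameter, 13 mm long, 12 g; it starts standing on the tray's floor.
- media_1_center (a point): Centre of a white ceramic grinding cylinder, 14 mm in diameter, 13 mm long, 12 g; it starts standing on the tray's floor.
- media_2_center (a point): Centre of a white ceramic grinding cylinder, 14 mm in diameter, 13 mm long, 12 g; it starts standing on the tray's floor.
- media_3_center (a point): Centre of a white ceramic grinding cylinder, 14 mm in diameter, 13 mm long, 12 g; it starts standing on the tray's floor.
- media_4_center (a point): Centre of a white ceramic grinding cylinder, 14 mm in diameter, 13 mm long, 12 g; it starts standing on the tray's floor.
- jar_lid_mid (a point): Middle of the jar's steel lid lying on the bench, 93 mm in diameter, 34 mm high; bystander.
- mortar: Small grey mortar, 68 mm wide, 24 mm high; origin under its centre; bystander.
- pestle: Grey pestle lying, 74 mm long (along its y), 17 mm thick; bystander.
- die_plunger: Steel die plunger standing, 33 mm wide, 52 mm high; bystander.
- marker: Black and white marker pen lying, 135 mm long (along its y), 17 mm thick; bystander.
- liquid_cell: Small steel liquid cell with four knurled brass nuts, 60x38 mm, 30 mm high; bystander.
- tweezers: Steel tweezers lying, 124 mm long (along its y), 10 mm thick; bystander.
Not all that is in view belongs to the job. Leave any red or yellow look-alike of the part that bears jar_mouth alone.

How it is judged (in metres and radians):
On the way, in this order (a step that is already met when the one before it is completed fails the run):
1. the tray, held by its bail, has been lifted clear of the pan (its floor more than 95 mm above the bench) (height (world z) of tray_floor above 0.095 m and distance between the grasp point and bail_grip below 0.03 m), for 0.2 s.
2. the tray stands on the bench and is let go, with all five cylinders still in it (height (world z) of tray_floor between 0.006 and 0.017 m and angle between tray_floor's own z axis and vertical below 0.06 rad and contact force between the fingers and anything else below 0.05 N and height (world z) of each of media_0_center, media_1_center, media_2_center, media_3_center, media_4_center above 0.013 m and horizontal distance between each of media_0_center, media_1_center, media_2_center, media_3_center, media_4_center and tray_floor below 0.085 m), for 0.2 s.
3. the tray, held by its paddle, is tipped (more than 0.35 rad) with the spout's lip over the jar (within 50 mm of the mouth's centre, seen from above, and less than 80 mm above it) (angle between tray_floor's own z axis and vertical above 0.35 rad and distance between the grasp point and paddle_grip below 0.03 m and horizontal distance between spout_lip and jar_mouth below 0.05 m and z of spout_lip in the frame of jar_mouth below 0.08 m), for 0.1 s.
At the end, for the whole second after the job is handed in: All five cylinders are inside the jar (centres within 37 mm of its axis and below the rim), the jar stands upright on the bench (within 0.05 rad), and the empty tray stands upright on the bench (floor 6 to 17 mm high, within 0.06 rad of level), released (horizontal distance between each of media_0_center, media_1_center, media_2_center, media_3_center, media_4_center and jar_mouth below 0.037 m and z of each of media_0_center, media_1_center, media_2_center, media_3_center, media_4_center in the frame of jar_mouth below 0 m and angle between jar_mouth's own z axis and vertical below 0.05 rad and height (world z) of tray_floor between 0.006 and 0.017 m and angle between tray_floor's own z axis and vertical below 0.06 rad); the robot touches nothing.
It fails at once if the gripper presses on a grinding cylinder (more than 1 N) (contact force between the fingers and media_0 above 1 N or contact force between the fingers and media_1 above 1 N or contact force between the fingers and media_2 above 1 N or contact force between the fingers and media_3 above 1 N or contact force between the fingers and media_4 above 1 N).
It fails at once if the grinding jar is pushed more than 40 mm (distance of jar_mouth from where it was at the start of the episode above 0.04 m).
It fails at once if a bystander is moved more than 30 mm (distance of any of jar_lid_mid, mortar, pestle, die_plunger, marker, liquid_cell, tweezers from where it was at the start of the episode above 0.03 m).
It also fails if it takes over 61 s, if anything falls off the work surface, if the arm or the gripper's body presses on something with over 40 N, if the wrist force passes 120 N, or if a joint passes its speed limit or range.

## Working session

There is one attempt and no reset: what is moved stays moved. The work goes in short steps, Python scripts to look and compute and a tool call to move; the robot and the scene stay as the last step left them, time stands still between calls to the robot, and variables do not carry over. Pictures are saved under pics/ and viewed, at most 10 in all, crops included, and the job is handed in when it is done.

Besides the shell and the picture viewer there is one more tool, called after "Request:" as name(argument=value, ...), one argument or row to a line, values as JSON. arm_command: Moves the arm, as the interface text tells. Its arguments: {"type":"object","properties":{"rows":{"type":"array"}},"required":["rows"]}

```bash
mkdir -p pics; ls; cat > h.py <<'E'
import numpy as np, cv2
from bench import arm, imaging, job, models
from scipy.spatial.transform import Rotation as R
def K(p): return np.array([[p['fx'],0,p['cx']],[0,p['fy'],p['cy']],[0,0,1]])
def T_wc(p, st=None):
    if 'extrinsics' in p: return np.linalg.inv(np.array(p['extrinsics']))
    T=np.eye(4);T[:3,:3]=R.from_quat(st['ee_rot']).as_matrix();T[:3,3]=st['position'];return T@np.array(p['T_tool_cam'])
def ray(p,px,st=None):
    d=(np.array(px,float)-[p['cx'],p['cy']])/[p['fx'],p['fy']]
    u=d.copy()
    for _ in range(20): u=d/(1+p['k1']*(u@u))
    T=T_wc(p,st);v=T[:3,:3]@np.array([u[0],u[1],1]);return T[:3,3],v/np.linalg.norm(v)
def atz(p,px,z,st=None):
    o,v=ray(p,px,st);return o+v*(z-o[2])/v[2]
def proj(p,X,st=None):
    T=np.linalg.inv(T_wc(p,st));c=T[:3,:3]@np.array(X)+T[:3,3];u=c[:2]/c[2];u=u*(1+p['k1']*(u@u));return u*[p['fx'],p['fy']]+[p['cx'],p['cy']]
def tri(rays):
    A=np.zeros((3,3));b=np.zeros(3)
    for o,v in rays:
        M=np.eye(3)-np.outer(v,v);A+=M;b+=M@o
    X=np.linalg.solve(A,b);return X,[np.linalg.norm((np.eye(3)-np.outer(v,v))@(X-o)) for o,v in rays]
def save(p,n): cv2.imwrite('pics/'+n,cv2.cvtColor(p['frame'],cv2.COLOR_RGB2BGR))
E
python3 - <<'E'
from h import *
np.set_printoptions(precision=1,suppress=True)
st=arm.read_state();print(st)
P={}
for n in ['scene','side']:
    p=P[n]=imaging.get_image(n);save(p,n+'0.png');print(n,p['shot'],T_wc(p)[:3,3],p['fx'])
    for q in ['bail_grip','tray_floor','paddle_grip','spout_lip','jar_mouth','separator','jar_lid_mid','mortar','pestle','die_plunger','marker','liquid_cell','tweezers']:
        print(q,[(np.round(d['pixel']).tolist(),round(d['score'],2)) for d in models.tip_of(p,q)[:4]])
E
```

```text
pics
{'clock': 0.0, 'joints': array([-1.1,  0.4,  0. , -0. , -1.2, -0.3]), 'joint_vel': array([ 0.,  0.,  0., -0., -0.,  0.]), 'joint_efforts': array([  0. , -39.2,  18.8,   4.2,  -0. ,   0. ]), 'position': array([ 139.8, -608.6,  230.2]), 'ee_rot': array([-0.1,  1. ,  0. , -0. ]), 'contact_force': array([-0.2, -0.5, -0.5]), 'wrist_torque': array([-0.,  0.,  0.]), 'grasp_force': 0.0, 'gripper_width': 85.15928176201531}
scene 1 [ -16.   729.5 1030.9] 463.928431244087
bail_grip [([253.0, 288.0], 0.74)]
tray_floor [([253.0, 312.0], 0.73), ([218.0, 405.0], 0.73)]
paddle_grip [([281.0, 314.0], 0.62)]
spout_lip [([220.0, 300.0], 0.56)]
jar_mouth [([341.0, 296.0], 0.78), ([358.0, 228.0], 0.74), ([400.0, 236.0], 0.7), ([362.0, 261.0], 0.56)]
separator [([254.0, 323.0], 0.62), ([267.0, 250.0], 0.57), ([368.0, 195.0], 0.28)]
jar_lid_mid [([367.0, 198.0], 0.66), ([253.0, 310.0], 0.43), ([412.0, 227.0], 0.39)]
mortar [([233.0, 271.0], 0.7)]
pestle [([263.0, 252.0], 0.44)]
die_plunger [([344.0, 182.0], 0.44)]
marker [([252.0, 322.0], 0.21)]
liquid_cell [([218.0, 404.0], 0.8)]
tweezers [([415.0, 228.0], 0.59)]
side 2 [ 465.3 1503.7  929.2] 573.7553414076664
bail_grip [([324.0, 274.0], 0.66)]
tray_floor [([318.0, 304.0], 0.75)]
paddle_grip []
spout_lip [([290.0, 309.0], 0.72)]
jar_mouth [([379.0, 268.0], 0.85), ([374.0, 248.0], 0.84), ([339.0, 228.0], 0.71), ([379.0, 222.0], 0.61)]
separator []
jar_lid_mid [([316.0, 216.0], 0.66)]
mortar [([264.0, 297.0], 0.66), ([337.0, 228.0], 0.65), ([323.0, 273.0], 0.36)]
pestle [([275.0, 272.0], 0.61)]
die_plunger [([289.0, 213.0], 0.43)]
marker [([302.0, 207.0], 0.45)]
liquid_cell [([278.0, 274.0], 0.2)]
tweezers []
```

```bash
python3 - <<'E'
from h import *
np.set_printoptions(precision=1,suppress=True)
s=imaging.get_image('scene');d=imaging.get_image('side')
a=cv2.resize(s['frame'][150:430,180:450],None,fx=2,fy=2,interpolation=cv2.INTER_CUBIC)
cv2.imwrite('pics/a.png',cv2.cvtColor(a,cv2.COLOR_RGB2BGR))
b=cv2.resize(d['frame'][180:380,230:450],None,fx=3,fy=3,interpolation=cv2.INTER_CUBIC)
cv2.imwrite('pics/b.png',cv2.cvtColor(b,cv2.COLOR_RGB2BGR))
for n,A,B in [('bail',(253,288),(324,274)),('floor',(253,312),(318,304)),('spout',(220,300),(290,309))]:
    print(n,tri([ray(s,A),ray(d,B)]))
for px in [(341,296),(358,228),(400,236),(362,261)]: print('jar s',px,atz(s,px,55))
for px in [(379,268),(374,248),(339,228),(379,222)]: print('jar d',px,atz(d,px,55))
print('paddle',atz(s,(281,314),69),'floor',atz(s,(253,312),45),atz(d,(318,304),45),'lip',atz(s,(220,300),45))
for q,px,z in [('lid',(367,198),20),('mortar',(233,271),0),('pestle',(263,252),8),('plunger',(344,182),0),('cell',(218,404),0),('tweez',(415,228),5)]: print(q,atz(s,px,z))
for q,px,z in [('mortar',(264,297),0),('pestle',(275,272),8),('plunger',(289,213),0),('lid',(316,216),20),('marker',(302,207),5)]: print(q,'side',atz(d,px,z))
E
```

```text
bail (array([521. , 230.4, 139.7]), [np.float64(1.2649074701000735), np.float64(1.2649074700999254)])
floor (array([532.5, 231. ,  40.1]), [np.float64(3.978273999635446), np.float64(3.978273999635356)])
spout (array([610.2, 267.9,  53.9]), [np.float64(4.651077150947637), np.float64(4.651077150947625)])
jar s (341, 296) [370.5  58.9  55. ]
jar s (358, 228) [ 478.7 -190.7   55. ]
jar s (400, 236) [ 359.3 -239.8   55. ]
jar s (362, 261) [394.7 -82.4  55. ]
jar d (379, 268) [365.9  52.   55. ]
jar d (374, 248) [377.3 -68.1  55. ]
jar d (339, 228) [ 490.2 -197.4   55. ]
jar d (379, 222) [ 355.2 -251.5   55. ]
paddle [452.4 209.4  69. ] floor [525.7 236.1  45. ] [535.2 233.3  45. ] lip [621.  260.6  45. ]
lid [ 553.5 -367.6   20. ]
mortar [696.1 139.5   0. ]
pestle [672.2  32.7   8. ]
plunger [ 678.1 -414.     0. ]
cell [438.  459.2   0. ]
tweez [ 358.3 -352.3    5. ]
mortar side [695.7 143.7  -0. ]
pestle side [679.2  18.3   8. ]
plunger side [ 680.9 -414.1    0. ]
lid side [ 576.5 -354.6   20. ]
marker side [ 636.  -459.1    5. ]
```

View pics/a.png

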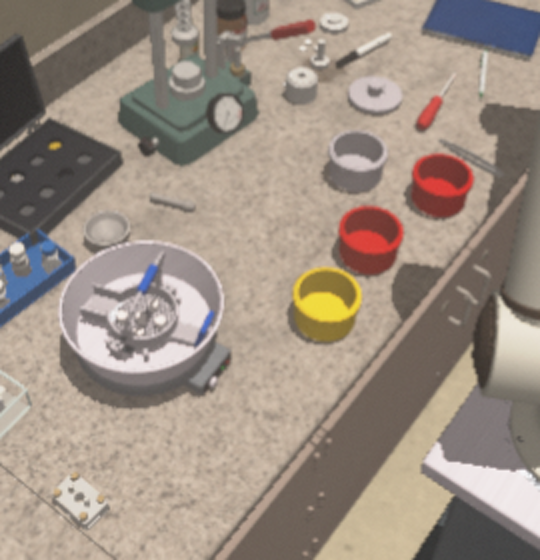

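View pics/b.png

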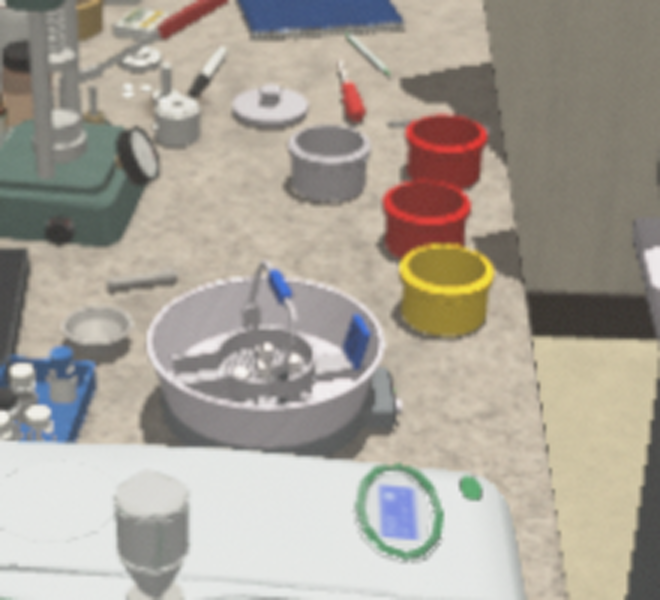

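The steel jar is at about (358,228) in the scene picture (crop (357,160)) and (339,228) in the side picture. Red jars are at (362,261) and (400,236), and a yellow one is at (341,296). The steel one fits the description, since look-alikes are red or yellow; both enlarged crops confirm it at about (484,-194). The tray sits in the pan at about (530,234), with its paddle towards the robot and its yaw about 19°.

```bash
cat >> h.py <<'E'
def down(yaw): # tool z down, tool y axis along world heading yaw
    y=np.array([np.cos(yaw),np.sin(yaw),0]);z=np.array([0,0,-1.]);return R.from_matrix(np.c_[np.cross(y,z),y,z])
def delta(st,pos,Rt):
    Rc=R.from_quat(st['ee_rot']);return np.round(Rc.inv().apply(np.array(pos)-st['position']),1),np.round((Rc.inv()*Rt).as_rotvec(),3)
E
python3 - <<'E'
from h import *
np.set_printoptions(precision=3,suppress=True)
st=arm.read_state();print(R.from_quat(st['ee_rot']).as_matrix())
p=imaging.get_image('wrist');print(p['T_tool_cam'],p['fx'])
for yaw in [19,199]:
  print(yaw,delta(st,[525,232,330],down(np.radians(yaw))))
E
```

```text
[[-0.975 -0.224  0.   ]
 [-0.224  0.975 -0.   ]
 [-0.    -0.    -1.   ]]
[[  -0.      -0.957   -0.29    73.892]
 [   1.      -0.001    0.001    0.574]
 [  -0.001   -0.29     0.957 -142.819]
 [   0.       0.       0.       1.   ]] 399.5727453666191
19 (array([-563.6,  733.6,  -98.7]), array([0.   , 0.   , 1.465]))
199 (array([-563.6,  733.6,  -98.7]), array([-0.   ,  0.   , -1.677]))
```

Request:
arm_command(
  rows=[
    {"grip":1,"linear":[-30,40,-60],"rot":[0,0,-0.15]},
    {"grip":1,"linear":[-68,88,-98],"rot":[0,0,-0.3]},
    {"grip":1,"linear":[-106,137,-98],"rot":[0,0,-0.45]},
    {"grip":1,"linear":[-144,186,-98],"rot":[0,0,-0.6]},
    {"grip":1,"linear":[-182,236,-98],"rot":[0,0,-0.75]},
    {"grip":1,"linear":[-220,285,-98],"rot":[0,0,-0.9]},
    {"grip":1,"linear":[-258,335,-98],"rot":[0,0,-1.05]},
    {"grip":1,"linear":[-296,384,-98],"rot":[0,0,-1.2]},
    {"grip":1,"linear":[-334,434,-98],"rot":[0,0,-1.35]},
    {"grip":1,"linear":[-372,484,-98],"rot":[0,0,-1.5]},
  ],
)

```text
clock: 2.8
position: [386.1, -70.6, 329.9]
ee_rot: [0.762, -0.648, 0.001, -0.001]
contact_force: [1.0, -0.2, 0.4]
gripper_width: 85.4
grasp_force: 0.0
```

```bash
python3 - <<'E'
from h import *
st=arm.read_state();print(st['position'],st['clock'],st['joints'])
print(delta(st,[525,232,330],down(np.radians(199))))
E
```

```text
[386.10591821 -70.55356744 329.94143025] 2.8 [ 2.38759295e-01 -9.39487488e-02 -3.22103554e-01  2.24684385e-04
 -1.34068163e+00 -7.83416577e-02]
(array([-276.5, -185.5,    0.3]), array([-0.002, -0.   , -0.171]))
```

Request:
arm_command(
  rows=[
    {"grip":1,"linear":[-46,-31,0],"rot":[0,0,-0.085]},
    {"grip":1,"linear":[-92,-62,0],"rot":[0,0,-0.17]},
    {"grip":1,"linear":[-138,-93,0],"rot":[0,0,-0.17]},
    {"grip":1,"linear":[-184,-124,0],"rot":[0,0,-0.17]},
    {"grip":1,"linear":[-230,-155,0],"rot":[0,0,-0.17]},
    {"grip":1,"linear":[-276,-185,0],"rot":[0,0,-0.17]},
    {"grip":1,"linear":[-276,-185,0],"rot":[0,0,-0.17]},
    {"grip":1,"linear":[-276,-185,0],"rot":[0,0,-0.17]},
  ],
)

```text
clock: 3.8
position: [525.8, 228.5, 329.1]
ee_rot: [0.812, -0.583, -0.0, 0.0]
contact_force: [0.6, -0.2, 0.6]
gripper_width: 85.2
grasp_force: 0.0
```

```bash
python3 - <<'E'
from h import *
np.set_printoptions(precision=1,suppress=True)
st=arm.read_state();print(st['position'],st['clock'],st['joints'])
p=imaging.get_image('wrist');save(p,'w1.png')
for q,z in [('bail_grip',135),('tray_floor',45),('paddle_grip',69),('spout_lip',45),('separator',0)]:
    print(q,[(np.round(d['pixel']).tolist(),round(d['score'],2),atz(p,d['pixel'],z,st)) for d in models.tip_of(p,q)[:2]])
E
```

```text
[525.8 228.5 329.1] 3.8 [ 0.7  0.2  0.   0.  -1.4 -0.4]
bail_grip [([320.0, 206.0], 0.79, array([524.7, 230.9, 135. ]))]
tray_floor [([310.0, 187.0], 0.67, array([534.9, 233.2,  45. ])), ([323.0, 204.0], 0.22, array([515.7, 246.9,  45. ]))]
paddle_grip [([396.0, 191.0], 0.7, array([451. , 205.4,  69. ]))]
spout_lip [([237.0, 190.0], 0.73, array([609.5, 261.7,  45. ]))]
separator []
```

View pics/w1.png

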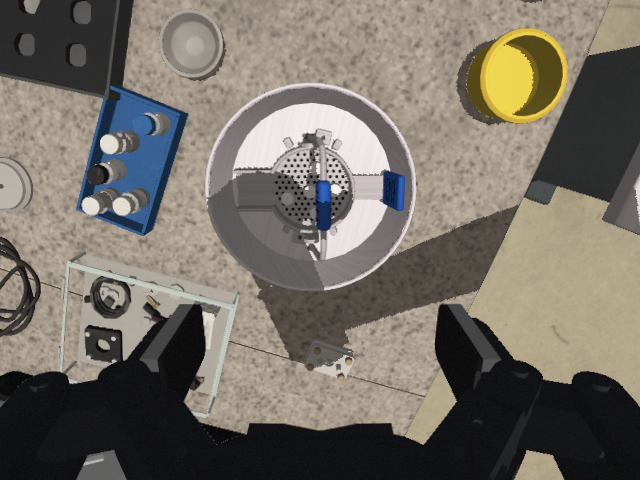

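The wrist picture shows the tray in the pan, with the sleeve centred at (323,205), the paddle at (395,190) and the spout at (238,190). The tray centre is about (534,234) at yaw 19.6°, and the bail leans about 10 mm towards the paddle. Next I descend on the sleeve.

Request:
arm_command(
  rows=[
    {"grip":1,"linear":[-3,2,60],"rot":[0,0,0]},
    {"grip":1,"linear":[-3,2,120],"rot":[0,0,0]},
    {"grip":1,"linear":[-3,2,170],"rot":[0,0,0]},
    {"grip":1,"linear":[-3,2,205],"rot":[0,0,0]},
    {"grip":1,"linear":[-3,2,214],"rot":[0,0,0]},
    {"grip":0.5,"linear":[-3,2,214],"rot":[0,0,0]},
    {"grip":0.2,"linear":[-3,2,214],"rot":[0,0,0]},
    {"grip":0,"linear":[-3,2,214],"rot":[0,0,0]},
    {"grip":0,"linear":[-3,2,214],"rot":[0,0,0]},
    {"grip":0,"linear":[-3,2,214],"rot":[0,0,0]},
  ],
)

```text
clock: 5.35
position: [524.7, 231.9, 116.9]
ee_rot: [0.812, -0.583, 0.001, -0.002]
contact_force: [1.9, 0.3, 5.0]
gripper_width: 11.4
grasp_force: 60.0
```

```bash
python3 - <<'E'
from h import *
np.set_printoptions(precision=2,suppress=True)
st=arm.read_state();print(st)
p=imaging.get_image('wrist');save(p,'w2.png')
print([(d['pixel'],d['score'],atz(p,d['pixel'],134,st)) for d in models.tip_of(p,'bail_grip')[:1]])
s=imaging.get_image('scene')
for z in (15,25,40): print(z,atz(s,(286,336),z))
c=np.array([534,234,0]);Rz=R.from_euler('z',22,degrees=True)
for a in (7,14,21):
  Rz=R.from_euler('z',a,degrees=True);print(a,delta(st,c+Rz.apply(st['position']-c),Rz*R.from_quat(st['ee_rot'])))
E
```

```text
{'clock': 5.35, 'joints': array([ 0.7 ,  0.4 , -0.28,  0.  , -0.88, -0.37]), 'joint_vel': array([ 0.,  0.,  0., -0., -0., -0.]), 'joint_efforts': array([  0.05, -34.65,  13.41,   2.68,  -0.54,   0.  ]), 'position': array([524.73, 231.87, 116.92]), 'ee_rot': array([ 0.81, -0.58,  0.  , -0.  ]), 'contact_force': array([1.85, 0.33, 4.97]), 'wrist_torque': array([ 0.14, -0.55, -0.01]), 'grasp_force': 60.01010801643133, 'gripper_width': 11.388997980278123}
[([318.7, 325.4], 0.63, array([525.77, 230.3 , 134.  ]))]
15 [424.38 225.58  15.  ]
25 [420.05 230.54  25.  ]
40 [413.54 237.98  40.  ]
7 (array([ 1.2,  0. , -0. ]), array([-0.  , -0.  , -0.12]))
14 (array([ 2.3, -0.1, -0. ]), array([-0.  , -0.  , -0.24]))
21 (array([ 3.5, -0.3, -0. ]), array([-0.  , -0.  , -0.37]))
```

View pics/w2.png

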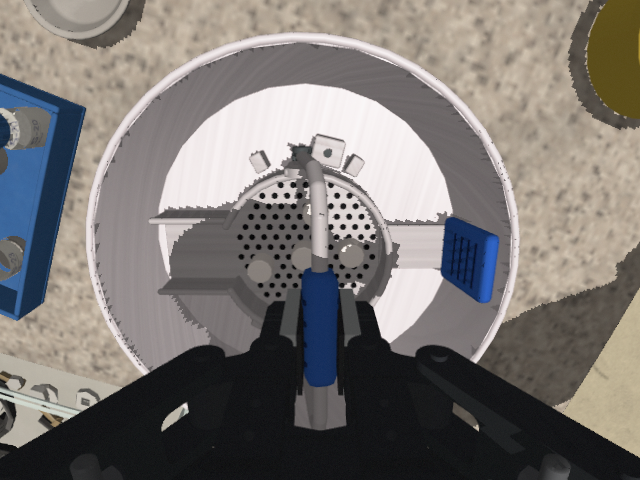

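The bail is gripped (11.4 mm, 60 N). Next I turn it counter-clockwise about the tray's centre.

Request:
arm_command(
  rows=[
    {"grip":0,"linear":[0.7,0,0],"rot":[0,0,-0.07]},
    {"grip":0,"linear":[1.4,0,0],"rot":[0,0,-0.14]},
    {"grip":0,"linear":[2,0,0],"rot":[0,0,-0.21]},
    {"grip":0,"linear":[2.7,0,0],"rot":[0,0,-0.28]},
    {"grip":0,"linear":[3.2,-0.2,0],"rot":[0,0,-0.34]},
    {"grip":0,"linear":[3.6,-0.3,0],"rot":[0,0,-0.38]},
    {"grip":0,"linear":[3.6,-0.3,0],"rot":[0,0,-0.38]},
    {"grip":0,"linear":[3.6,-0.3,0],"rot":[0,0,-0.38]},
  ],
)

```text
clock: 6.5
position: [526.1, 229.5, 116.9]
ee_rot: [0.906, -0.422, 0.001, -0.003]
contact_force: [0.6, 3.9, 5.9]
gripper_width: 11.5
grasp_force: 81.7
```

```bash
python3 - <<'E'
from h import *
np.set_printoptions(precision=2,suppress=True)
st=arm.read_state();print(st['position'],st['contact_force'],st['wrist_torque'],st['joints'],st['gripper_width'],R.from_quat(st['ee_rot']).as_matrix()[:,1])
p=imaging.get_image('wrist');save(p,'w3.png')
for q,z in [('tray_floor',45),('paddle_grip',69),('spout_lip',45)]:
    print(q,[(np.round(d['pixel']).tolist(),round(d['score'],2),atz(p,d['pixel'],z,st)) for d in models.tip_of(p,q)[:2]])
E
```

```text
[526.07 229.46 116.94] [0.63 3.91 5.85] [ 0.86 -0.51 -1.7 ] [ 0.69  0.4  -0.28 -0.   -0.88  0.01] 11.455579831637976 [-0.77 -0.64 -0.01]
tray_floor [([308.0, 248.0], 0.63, array([532.25, 233.64,  45.  ]))]
paddle_grip [([469.0, 277.0], 0.6, array([462.62, 185.65,  69.  ]))]
spout_lip [([167.0, 231.0], 0.6, array([599.96, 277.81,  45.  ]))]
```

Request:
arm_command(
  rows=[
    {"grip":0,"linear":[0.5,0,0],"rot":[0,0,-0.05]},
    {"grip":0,"linear":[1,-0.1,0],"rot":[0,0,-0.1]},
    {"grip":0,"linear":[1,-0.1,0],"rot":[0,0,-0.13]},
    {"grip":0,"linear":[1,-0.1,0],"rot":[0,0,-0.13]},
  ],
)

```text
clock: 7.2
position: [526.3, 229.3, 117.0]
ee_rot: [0.931, -0.366, 0.0, -0.004]
contact_force: [-1.5, 5.8, 8.6]
gripper_width: 11.4
grasp_force: 135.2
```

```bash
python3 - <<'E'
from h import *
np.set_printoptions(precision=2,suppress=True)
st=arm.read_state();print(st['position'],st['contact_force'],st['wrist_torque'],st['joints'],st['gripper_width'],R.from_quat(st['ee_rot']).as_matrix()[:,1])
p=imaging.get_image('wrist');save(p,'w4.png')
for q,z in [('tray_floor',45),('paddle_grip',69),('spout_lip',45)]:
    print(q,[(np.round(d['pixel']).tolist(),round(d['score'],2),atz(p,d['pixel'],z,st)) for d in models.tip_of(p,q)[:2]])
E
```

```text
[526.34 229.28 117.03] [-1.54  5.8   8.56] [ 1.39  0.11 -3.41] [ 0.69  0.4  -0.28 -0.   -0.88  0.13] 11.405671375535237 [-0.68 -0.73 -0.01]
tray_floor [([308.0, 244.0], 0.67, array([533.72, 233.38,  45.  ]))]
paddle_grip [([465.0, 296.0], 0.78, array([461.59, 185.78,  69.  ]))]
spout_lip [([169.0, 218.0], 0.79, array([598.46, 279.79,  45.  ])), ([323.0, 210.0], 0.55, array([542.35, 213.64,  45.  ]))]
```

View pics/w4.png

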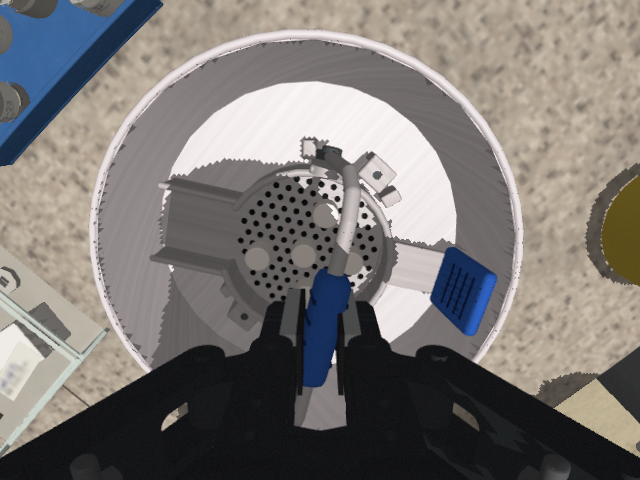

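The tray has reached its stop: torque is rising and the lug is at the fixed block at (308,147). I back off slightly and start the lift gently.

Request:
arm_command(
  rows=[
    {"grip":0,"linear":[0,0,0],"rot":[0,0,0.07]},
    {"grip":0,"linear":[0,0,0],"rot":[0,0,0.13]},
    {"grip":0,"linear":[0,0,-3],"rot":[0,0,0.13]},
    {"grip":0,"linear":[0,0,-7],"rot":[0,0,0.13]},
    {"grip":0,"linear":[0,0,-10],"rot":[0,0,0.13]},
    {"grip":0,"linear":[0,0,-10],"rot":[0,0,0.13]},
  ],
)

```text
clock: 8.15
position: [524.8, 227.2, 122.5]
ee_rot: [0.907, -0.421, -0.001, -0.0]
contact_force: [5.3, 2.3, -12.5]
gripper_width: 11.7
grasp_force: 60.4
```

```bash
python3 - <<'E'
from h import *
np.set_printoptions(precision=2,suppress=True)
st=arm.read_state();print(st['position'],st['contact_force'],st['wrist_torque'],st['gripper_width'],R.from_quat(st['ee_rot']).as_matrix()[:,1])
E
```

```text
[524.83 227.18 122.53] [  5.32   2.35 -12.53] [ 1.15 -1.64 -0.62] 11.723543163902162 [-0.76 -0.65  0.  ]
```

```bash
python3 - <<'E'
from h import *
np.set_printoptions(precision=2,suppress=True)
st=arm.read_state()
p=imaging.get_image('wrist')
for q,z in [('tray_floor',45),('paddle_grip',69),('spout_lip',45)]:
    print(q,[(np.round(d['pixel']).tolist(),round(d['score'],2),atz(p,d['pixel'],z,st)) for d in models.tip_of(p,q)[:1]])
a=cv2.resize(p['frame'][100:400,130:530],None,fx=2,fy=2,interpolation=cv2.INTER_CUBIC)
cv2.imwrite('pics/w5.png',cv2.cvtColor(a,cv2.COLOR_RGB2BGR))
E
```

```text
tray_floor [([303.0, 247.0], 0.92, array([532.21, 234.08,  45.  ]))]
paddle_grip [([465.0, 270.0], 0.64, array([461.94, 181.79,  69.  ]))]
spout_lip [([157.0, 244.0], 0.83, array([598.91, 288.4 ,  45.  ]))]
```

View pics/w5.png

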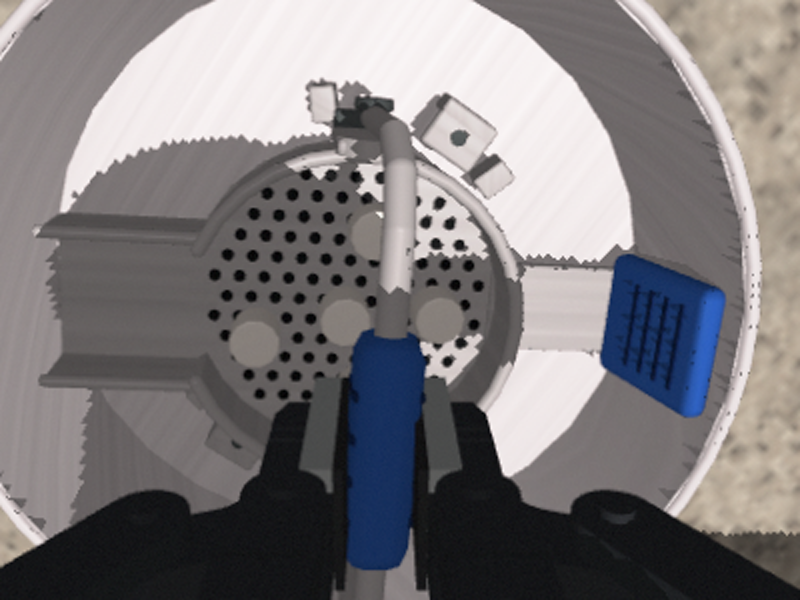

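The lug is clear of its keeper but rubs on the stop block (crop (325,100)), and the pull is off-centre. I back off 3° more, centre the bail over the tray and then lift on.

Request:
arm_command(
  rows=[
    {"grip":0,"linear":[0,0,4],"rot":[0,0,0.03]},
    {"grip":0,"linear":[0,-4,4],"rot":[0,0,0.06]},
    {"grip":0,"linear":[0,-8,3],"rot":[0,0,0.06]},
    {"grip":0,"linear":[0,-8,0],"rot":[0,0,0.06]},
    {"grip":0,"linear":[0,-8,-4],"rot":[0,0,0.06]},
    {"grip":0,"linear":[0,-8,-8],"rot":[0,0,0.06]},
    {"grip":0,"linear":[0,-8,-8],"rot":[0,0,0.06]},
  ],
)

```text
clock: 9.22
position: [531.6, 232.2, 133.7]
ee_rot: [0.895, -0.446, 0.0, -0.0]
contact_force: [-0.1, 0.3, -4.7]
gripper_width: 10.8
grasp_force: 58.7
```

```bash
python3 - <<'E'
from h import *
np.set_printoptions(precision=2,suppress=True)
st=arm.read_state();print(st['position'],st['contact_force'],st['wrist_torque'],st['gripper_width'],R.from_quat(st['ee_rot']).as_matrix()[:,1])
p=imaging.get_image('wrist')
for q,z in [('tray_floor',45),('paddle_grip',69),('spout_lip',45)]:
    print(q,[(np.round(d['pixel']).tolist(),round(d['score'],2),atz(p,d['pixel'],z,st)) for d in models.tip_of(p,q)[:1]])
save(p,'w6.png')
E
```

```text
[531.63 232.17 133.71] [-0.09  0.26 -4.68] [ 0.09 -0.07  0.03] 10.828911056550137 [-0.8 -0.6 -0. ]
tray_floor [([318.0, 249.0], 0.63, array([529.48, 237.94,  45.  ]))]
paddle_grip []
spout_lip [([176.0, 248.0], 0.85, array([599.72, 290.04,  45.  ]))]
```

The tray hangs free (-4.7 N). I lift it and carry it while turning the spout towards the robot.

Request:
arm_command(
  rows=[
    {"grip":0,"linear":[0,0,-15],"rot":[0,0,0]},
    {"grip":0,"linear":[0,0,-40],"rot":[0,0,0]},
    {"grip":0,"linear":[0,0,-65],"rot":[0,0,0]},
    {"grip":0,"linear":[0,0,-80],"rot":[0,0,-0.05]},
    {"grip":0,"linear":[10,8,-85],"rot":[0,0,-0.17]},
    {"grip":0,"linear":[25,20,-85],"rot":[0,0,-0.33]},
    {"grip":0,"linear":[40,33,-85],"rot":[0,0,-0.5]},
    {"grip":0,"linear":[56,46,-85],"rot":[0,0,-0.67]},
    {"grip":0,"linear":[72,59,-85],"rot":[0,0,-0.84]},
    {"grip":0,"linear":[88,72,-85],"rot":[0,0,-1.0]},
  ],
)

```text
clock: 10.68
position: [526.9, 117.8, 219.6]
ee_rot: [0.999, 0.04, 0.001, -0.0]
contact_force: [1.1, 0.2, -3.9]
gripper_width: 10.8
grasp_force: 58.7
```

```bash
python3 - <<'E'
from h import *
np.set_printoptions(precision=2,suppress=True)
st=arm.read_state();print(st['position'],st['contact_force'],st['joints'],st['gripper_width'],R.from_quat(st['ee_rot']).as_matrix()[:,1])
print(delta(st,[520,-10,205],down(np.radians(355))))
E
```

```text
[526.87 117.84 219.56] [ 1.12  0.16 -3.89] [ 0.52  0.25 -0.22  0.   -1.1   1.13] 10.793353804960436 [ 0.08 -1.   -0.  ]
(array([-17.1, 126.9,  14.5]), array([ 0. , -0. , -1.4]))
```

Request:
arm_command(
  rows=[
    {"grip":0,"linear":[-2,14,0],"rot":[0,0,-0.16]},
    {"grip":0,"linear":[-4,28,0],"rot":[0,0,-0.32]},
    {"grip":0,"linear":[-6,43,0],"rot":[0,0,-0.48]},
    {"grip":0,"linear":[-8,58,0],"rot":[0,0,-0.64]},
    {"grip":0,"linear":[-10,73,0],"rot":[0,0,-0.8]},
    {"grip":0,"linear":[-12,88,0],"rot":[0,0,-0.96]},
    {"grip":0,"linear":[-14,103,0],"rot":[0,0,-1.12]},
    {"grip":0,"linear":[-16,117,0],"rot":[0,0,-1.26]},
    {"grip":0,"linear":[-17,124,0],"rot":[0,0,-1.36]},
    {"grip":0,"linear":[-17,127,0],"rot":[0,0,-1.4]},
  ],
)

```text
clock: 11.92
position: [519.3, -9.9, 219.6]
ee_rot: [0.74, 0.673, 0.001, 0.0]
contact_force: [-0.2, 0.3, -3.7]
gripper_width: 11.0
grasp_force: 58.6
```

```bash
python3 - <<'E'
from h import *
np.set_printoptions(precision=2,suppress=True)
st=arm.read_state();print(st['position'],st['contact_force'],st['joints'],st['gripper_width'],R.from_quat(st['ee_rot']).as_matrix()[:,1])
d=imaging.get_image('side')
for q in ['tray_floor','spout_lip','bail_grip','paddle_grip','media_0_center']:
    print(q,[(np.round(x['pixel']).tolist(),round(x['score'],2)) for x in models.tip_of(d,q)[:5]])
s=imaging.get_image('scene')
a=cv2.resize(s['frame'][180:340,240:440],None,fx=3,fy=3,interpolation=cv2.INTER_CUBIC)
b=cv2.resize(d['frame'][180:340,230:430],None,fx=3,fy=3,interpolation=cv2.INTER_CUBIC)
cv2.imwrite('pics/c.png',cv2.cvtColor(cv2.resize(np.vstack([a,b]),(375,600)) ,cv2.COLOR_RGB2BGR))
E
```

```text
[519.31  -9.94 219.56] [-0.17  0.28 -3.75] [ 0.29  0.21 -0.27  0.   -1.09  2.75] 11.013848317226326 [ 1.  -0.1  0. ]
tray_floor [([333.0, 228.0], 0.7)]
spout_lip [([357.0, 233.0], 0.88)]
bail_grip [([327.0, 201.0], 0.44)]
paddle_grip [([300.0, 220.0], 0.91)]
media_0_center [([317.0, 315.0], 0.49), ([322.0, 226.0], 0.43)]
```

View pics/c.png

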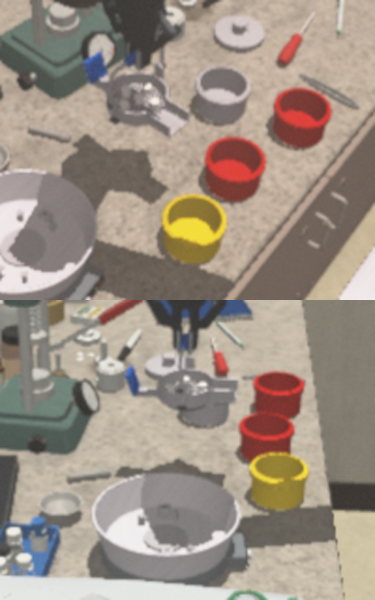

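The tray hangs level, spout to the robot, with cylinders in it, and the bench below is clear (shadow area at about (120,160) in the crop). I lower it.

Request:
arm_command(
  rows=[
    {"grip":0,"linear":[0,0,30],"rot":[0,0,0]},
    {"grip":0,"linear":[0,0,65],"rot":[0,0,0]},
    {"grip":0,"linear":[0,0,100],"rot":[0,0,0]},
    {"grip":0,"linear":[0,0,120],"rot":[0,0,0]},
    {"grip":0,"linear":[0,0,128],"rot":[0,0,0]},
    {"grip":0,"linear":[0,0,132],"rot":[0,0,0]},
    {"grip":0,"linear":[0,0,135],"rot":[0,0,0]},
    {"grip":0,"linear":[0,0,136],"rot":[0,0,0]},
    {"grip":0,"linear":[0,0,136],"rot":[0,0,0]},
  ],
)

```text
clock: 13.4
position: [519.6, -9.7, 84.3]
ee_rot: [0.74, 0.672, 0.0, 0.001]
contact_force: [-3.0, -1.5, 4.7]
gripper_width: 10.9
grasp_force: 60.5
```

Request:
arm_command(
  rows=[
    {"grip":0.3,"linear":[0,0,-1],"rot":[0,0,0]},
    {"grip":0.5,"linear":[0,0,-1],"rot":[0,0,0]},
    {"grip":0.5,"linear":[0,0,-1],"rot":[0,0,0]},
    {"grip":0.5,"linear":[0,0,-10],"rot":[0,0,0]},
    {"grip":0.5,"linear":[0,0,-50],"rot":[0,0,0]},
    {"grip":0.5,"linear":[0,0,-100],"rot":[0,0,0]},
    {"grip":0.5,"linear":[-20,0,-160],"rot":[0,0,0]},
    {"grip":0.5,"linear":[-20,0,-200],"rot":[0,0,0]},
    {"grip":0.5,"linear":[-20,0,-200],"rot":[0,0,0]},
  ],
)

```text
clock: 14.52
position: [519.1, -29.4, 287.0]
ee_rot: [0.74, 0.672, 0.004, 0.003]
contact_force: [0.0, -0.6, 0.3]
gripper_width: 42.7
grasp_force: 0.0
```

```bash
python3 - <<'E'
from h import *
np.set_printoptions(precision=1,suppress=True)
st=arm.read_state();print(st['position'],st['contact_force'],st['clock'],st['gripper_width'])
p=imaging.get_image('wrist')
for q,z in [('bail_grip',100),('tray_floor',11),('paddle_grip',35),('spout_lip',11),('media_0_center',18),('jar_mouth',55)]:
    print(q,[(np.round(d['pixel']).tolist(),round(d['score'],2),atz(p,d['pixel'],z,st)) for d in models.tip_of(p,q)[:6]])
save(p,'w7.png')
s=imaging.get_image('scene');d=imaging.get_image('side')
for q in ['tray_floor','paddle_grip','spout_lip','bail_grip','jar_mouth']:
    A=models.tip_of(s,q);B=models.tip_of(d,q)
    if q=='jar_mouth': print([(x['pixel']) for x in A],[x['pixel'] for x in B]);continue
    if A and B: print(q,tri([ray(s,A[0]['pixel']),ray(d,B[0]['pixel'])]),len(A),len(B))
print(arm.read_state()['clock'])
E
```

```text
[519.1 -29.4 287. ] [ 0.  -0.6  0.3] 14.525 42.70203736523836
bail_grip [([313.0, 183.0], 0.91, array([516.9,  -8.1, 100. ]))]
tray_floor [([484.0, 8.0], 0.74, array([697. , 133.1,  11. ])), ([315.0, 168.0], 0.63, array([517.9,  -7.4,  11. ]))]
paddle_grip [([402.0, 174.0], 0.81, array([603.7, -18.2,  35. ]))]
spout_lip [([235.0, 174.0], 0.78, array([433.8,  -4.9,  11. ]))]
media_0_center [([337.0, 170.0], 0.5, array([541. , -10.3,  18. ]))]
jar_mouth [([189.0, 260.0], 0.75, array([383.9, -80.8,  55. ])), ([144.0, 122.0], 0.66, array([367.5,  56.9,  55. ])), ([305.0, 359.0], 0.64, array([ 487.4, -206.3,   55. ])), ([335.0, 171.0], 0.33, array([537.4,  -6.4,  55. ]))]
tray_floor (array([ 589.6, -135.9, -222.9]), [np.float64(35.00372314126622), np.float64(35.003723141266)]) 1 3
paddle_grip (array([608.2,  -7.4,  39.7]), [np.float64(0.7231358323700627), np.float64(0.7231358323699624)]) 3 3
spout_lip (array([436.9,  10.3,  11.3]), [np.float64(0.8299725220171709), np.float64(0.8299725220172189)]) 1 1
bail_grip (array([513.5,  -7.4, 102.2]), [np.float64(3.463819601233224), np.float64(3.463819601233227)]) 1 1
[[359.5, 224.3], [363.6, 263.9], [401.2, 236.3], [343.9, 293.7]] [[375.8, 245.1], [377.9, 220.5], [337.7, 226.5], [377.9, 268.3]]
15.475
```

View pics/w7.png

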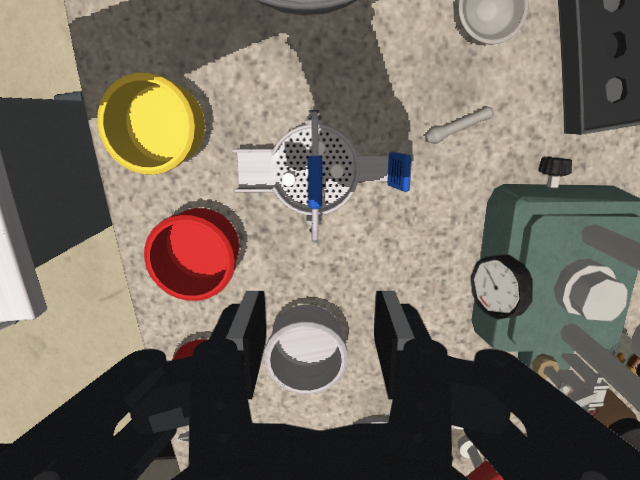

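All placed: the tray stands at about (517,-10), yaw 175°, with its paddle at (400,172) px; the steel jar is at (305,359) px, about (487,-204). The bail leans little and nothing obstructs the paddle. I turn the gripper half a turn and move over the paddle.

Request:
arm_command(
  rows=[
    {"grip":0.5,"linear":[2,12,0],"rot":[0,0,0.18]},
    {"grip":0.5,"linear":[5,30,0],"rot":[0,0,0.36]},
    {"grip":0.5,"linear":[8,50,0],"rot":[0,0,0.54]},
    {"grip":0.5,"linear":[11,70,5],"rot":[0,0,0.72]},
    {"grip":0.5,"linear":[15,90,10],"rot":[0,0,0.9]},
    {"grip":0.5,"linear":[19,105,20],"rot":[0,0,1.08]},
    {"grip":0.4,"linear":[19,105,30],"rot":[0,0,1.26]},
    {"grip":0.33,"linear":[19,105,40],"rot":[0,0,1.44]},
    {"grip":0.33,"linear":[19,105,40],"rot":[0,0,1.62]},
    {"grip":0.33,"linear":[19,105,40],"rot":[0,0,1.8]},
  ],
)

```text
clock: 16.73
position: [623.6, -20.6, 242.0]
ee_rot: [0.986, -0.165, -0.0, 0.0]
contact_force: [-0.7, -1.4, -0.8]
gripper_width: 28.1
grasp_force: 0.0
```

```bash
cat >> h.py <<'E'
def rowsto(st,pos,Rt,n=1):
    Rc=R.from_quat(st['ee_rot']);rv=(Rc.inv()*Rt).as_rotvec();l=Rc.inv().apply(np.array(pos)-st['position'])
    for i in range(1,n+1): print(np.round(l*i/n,1).tolist(),np.round(rv*i/n,3).tolist())
def tray(yaw,tip=0): return R.from_euler('z',yaw,degrees=True)*R.from_euler('y',tip,degrees=True)
c15,s15=np.cos(np.radians(15)),np.sin(np.radians(15))
y0=np.array([c15,0,s15]);z0=np.array([s15,0,-c15])
Rg=R.from_matrix(np.c_[np.cross(y0,z0),y0,z0])  # tool in tray axes
E
python3 - <<'E'
from h import *
np.set_printoptions(precision=3,suppress=True)
st=arm.read_state();print(st['position'],st['clock'],st['joints'],st['gripper_width'])
T=tray(175.3);Rt=T*Rg;z=Rt.apply([0,0,1]);g=np.array([604,-17.5,36])
print(g+19*z-60*z)
rowsto(st,g+19*z-60*z,Rt,8)
E
```

```text
[623.607 -20.601 242.006] 16.725 [ 0.226  0.376  0.022  0.    -1.217  1.013] 28.14348080278126
[614.576 -18.369  75.603]
[-1.1, 0.1, 20.8] [-0.028, -0.022, 0.164]
[-2.3, 0.2, 41.6] [-0.055, -0.043, 0.328]
[-3.4, 0.3, 62.4] [-0.083, -0.065, 0.492]
[-4.6, 0.4, 83.2] [-0.111, -0.086, 0.657]
[-5.7, 0.5, 104.0] [-0.139, -0.108, 0.821]
[-6.9, 0.6, 124.8] [-0.166, -0.13, 0.985]
[-8.0, 0.7, 145.6] [-0.194, -0.151, 1.149]
[-9.2, 0.8, 166.4] [-0.222, -0.173, 1.313]
```

Request:
arm_command(
  rows=[
    {"grip":0.33,"linear":[-1,0,14],"rot":[-0.028,-0.022,0.164]},
    {"grip":0.33,"linear":[-2,0,28],"rot":[-0.055,-0.043,0.328]},
    {"grip":0.33,"linear":[-3,0,42],"rot":[-0.083,-0.065,0.492]},
    {"grip":0.33,"linear":[-4,0,56],"rot":[-0.111,-0.086,0.657]},
    {"grip":0.33,"linear":[-5,0,70],"rot":[-0.139,-0.108,0.821]},
    {"grip":0.33,"linear":[-6,0,85],"rot":[-0.166,-0.13,0.985]},
    {"grip":0.33,"linear":[-6,0,100],"rot":[-0.194,-0.151,1.149]},
    {"grip":0.33,"linear":[-6,0,110],"rot":[-0.222,-0.173,1.313]},
    {"grip":0.33,"linear":[-6,0,110],"rot":[-0.222,-0.173,1.313]},
  ],
)

```text
clock: 17.85
position: [617.8, -19.0, 130.9]
ee_rot: [-0.674, 0.727, 0.096, -0.089]
contact_force: [-0.5, 0.2, 0.9]
gripper_width: 28.4
grasp_force: 0.0
```

```bash
python3 - <<'E'
from h import *
np.set_printoptions(precision=2,suppress=True)
st=arm.read_state();print(st['position'],st['clock'],st['joints'],st['gripper_width'])
p=imaging.get_image('wrist');save(p,'w8.png')
for q,z in [('bail_grip',100),('tray_floor',11),('paddle_grip',35),('spout_lip',11)]:
    print(q,[(np.round(d['pixel']).tolist(),round(d['score'],2),atz(p,d['pixel'],z,st)) for d in models.tip_of(p,q)[:3]])
Rt=R.from_quat(st['ee_rot'])
# blue blob
hsv=cv2.cvtColor(p['frame'],cv2.COLOR_RGB2HSV);m=cv2.inRange(hsv,(105,120,50),(125,255,255))
n,l,s,c=cv2.connectedComponentsWithStats(m)
for i in np.argsort(-s[1:,4])[:3]+1: print(s[i],c[i])
T=tray(175.3)
for w in [(-87,0,35),(-90.6,18,48.5),(-90.6,-18,48.5),(-80,18,9.8)]: 
    X=np.array([517.5,-10.5,0])+T.apply(w);print(w,X,proj(p,X,st))
E
```

```text
[617.81 -19.03 130.95] 17.85 [ 0.2   0.59  0.09 -0.07 -1.32 -0.24] 28.355720876237143
bail_grip [([483.0, 266.0], 0.74, array([518.81,  -7.49, 100.  ])), ([382.0, 226.0], 0.44, array([577.11, -38.72, 100.  ]))]
tray_floor [([409.0, 223.0], 0.98, array([517.41,  -7.53,  11.  ])), ([415.0, 192.0], 0.64, array([512.52, -30.75,  11.  ])), ([383.0, 225.0], 0.53, array([538.34,  -9.38,  11.  ]))]
paddle_grip [([303.0, 242.0], 0.63, array([602.92, -13.85,  35.  ]))]
spout_lip [([500.0, 221.0], 0.57, array([435.97,   2.29,  11.  ]))]
[ 468  227   37   80 2060] [485.83 265.87]
[295 205  15  68 892] [302.02 238.26]
(-87, 0, 35) [604.21 -17.63  35.  ] [300.59 237.03]
(-90.6, 18, 48.5) [606.32 -35.86  48.5 ] [299.34 214.41]
(-90.6, -18, 48.5) [609.27   0.02  48.5 ] [299.84 272.18]
(-80, 18, 9.8) [595.76 -34.99   9.8 ] [302.45 200.22]
```

View pics/w8.png

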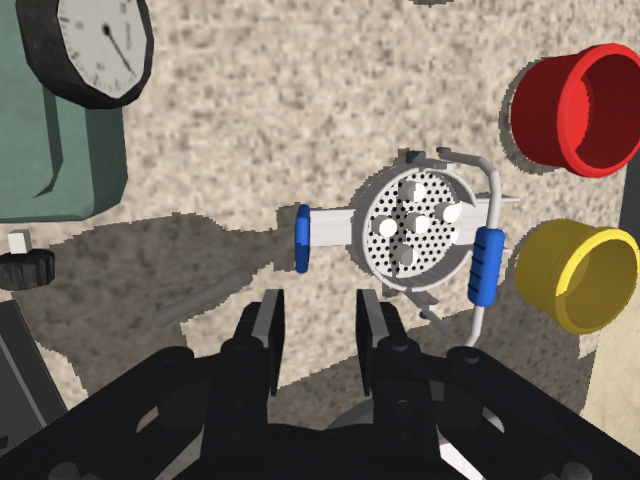

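All five cylinders stand in the tray, at (388,228), (418,223), (452,213), (413,192) and (405,255). The paddle at (302,238) matches the model to within 1 mm.

```bash
python3 - <<'E'
from h import *
st=arm.read_state()
T=tray(175.0);Rt=T*Rg;z=Rt.apply([0,0,1]);g=np.array([603.5,-16.5,36])
for b in (40,0): rowsto(st,g+19*z-b*z,Rt)
E
```

```text
[-0.8, -10.8, 76.6] [-0.002, -0.003, 0.013]
[-0.9, -10.7, 116.6] [-0.002, -0.003, 0.013]
```

Request:
arm_command(
  rows=[
    {"grip":0.33,"linear":[-1,-8,25],"rot":[0,0,0.013]},
    {"grip":0.33,"linear":[-1,-11,50],"rot":[0,0,0.013]},
    {"grip":0.33,"linear":[-1,-11,75],"rot":[0,0,0.013]},
    {"grip":0.33,"linear":[-1,-11,95],"rot":[0,0,0.013]},
    {"grip":0.33,"linear":[-1,-11,110],"rot":[0,0,0.013]},
    {"grip":0.33,"linear":[-1,-11,115],"rot":[0,0,0.013]},
    {"grip":0.33,"linear":[-1,-11,115],"rot":[0,0,0.013]},
  ],
)

```text
clock: 18.98
position: [599.3, -16.1, 18.7]
ee_rot: [-0.669, 0.731, 0.095, -0.089]
contact_force: [-0.5, -0.0, 0.2]
gripper_width: 28.1
grasp_force: 0.0
```

```bash
python3 - <<'E'
from h import *
np.set_printoptions(precision=2,suppress=True)
st=arm.read_state();print(st['position'],st['clock'],st['contact_force'],st['gripper_width'],R.from_quat(st['ee_rot']).as_matrix()[:,2]*-19+st['position'])
E
```

```text
[599.27 -16.12  18.68] 18.975 [-0.49 -0.    0.24] 28.0742123291847 [604.16 -16.5   37.04]
```

Request:
arm_command(
  rows=[
    {"grip":0.2,"linear":[0,0,0],"rot":[0,0,0]},
    {"grip":0.1,"linear":[0,0,0],"rot":[0,0,0]},
    {"grip":0,"linear":[0,0,0],"rot":[0,0,0]},
    {"grip":0,"linear":[0,0,0],"rot":[0,0,0]},
    {"grip":0,"linear":[0,0,0],"rot":[0,0,0]},
  ],
)

```text
clock: 19.6
position: [599.4, -16.0, 19.1]
ee_rot: [-0.669, 0.732, 0.095, -0.089]
contact_force: [-0.2, 0.9, 5.3]
gripper_width: 7.1
grasp_force: 59.8
```

```bash
cat >> h.py <<'E'
def pour(lip,yaw,tip,gz=36):
    T=tray(yaw,tip);Rt=T*Rg;g=np.array(lip)+T.apply(np.array([-87,0,35])-np.array([80,0,11]))
    return g+T.apply(Rg.apply([0,0,19-1.0])),Rt
E
python3 - <<'E'
from h import *
np.set_printoptions(precision=2,suppress=True)
st=arm.read_state();print(st['position'],st['clock'],st['contact_force'],st['gripper_width'],st['joints'],R.from_quat(st['ee_rot']).as_matrix())
p=imaging.get_image('scene');q=imaging.get_image('side')
A=models.tip_of(p,'jar_mouth');B=models.tip_of(q,'jar_mouth')
for a in A:
  for b in B:
    X,e=tri([ray(p,a['pixel']),ray(q,b['pixel'])])
    if e[0]<8 and abs(X[2]-55)<15:print(X,e[0])
J=np.array([487,-200,55.])
for tip,h,back in [(0,70,35),(20,40,10),(60,25,0)]:
  x=tray(175).apply([-back,0,h]);pos,Rt=pour(J+x,175,tip);print(tip,pos);rowsto(st,pos,Rt)
E
```

```text
[599.44 -15.98  19.06] 19.6 [-0.17  0.91  5.27] 7.105794959790186 [ 0.21  0.68 -0.06 -0.08 -1.08 -0.25] [[-0.09 -0.96 -0.26]
 [-1.    0.09  0.02]
 [ 0.    0.26 -0.97]]
[360.24  62.05  66.83] 0.7157038717962723
0 [ 683.59 -217.2   131.61]
[193.3, -69.3, -134.4] [-0.001, -0.002, -0.002]
20 [ 646.68 -213.97  156.74]
[193.4, -27.1, -149.1] [0.348, -0.003, -0.001]
60 [ 562.16 -206.58  223.9 ]
[193.7, 72.2, -192.2] [1.046, -0.003, -0.0]
```

The paddle is gripped (7.1 mm, 60 N). I lift and move sideways, then look again before pouring.

Request:
arm_command(
  rows=[
    {"grip":0,"linear":[0,4,-14],"rot":[0,0,0]},
    {"grip":0,"linear":[0,13,-48],"rot":[0,0,0]},
    {"grip":0,"linear":[0,21,-80],"rot":[0,0,0]},
    {"grip":0,"linear":[10,28,-105],"rot":[0,0,0]},
    {"grip":0,"linear":[45,28,-105],"rot":[0,0,0]},
    {"grip":0,"linear":[85,28,-105],"rot":[0,0,0]},
    {"grip":0,"linear":[125,28,-105],"rot":[0,0,0]},
    {"grip":0,"linear":[160,28,-105],"rot":[0,0,0]},
    {"grip":0,"linear":[180,28,-105],"rot":[0,0,0]},
    {"grip":0,"linear":[180,28,-105],"rot":[0,0,0]},
  ],
)

```text
clock: 21.05
position: [582.6, -196.2, 126.9]
ee_rot: [-0.668, 0.732, 0.096, -0.089]
contact_force: [0.1, 0.3, -3.4]
gripper_width: 6.9
grasp_force: 58.9
```

```bash
python3 - <<'E'
from h import *
np.set_printoptions(precision=2,suppress=True)
st=arm.read_state();print(st['position'],st['clock'],st['contact_force'],st['wrist_torque'],st['gripper_width'],st['joints'])
p=imaging.get_image('wrist');save(p,'w9.png')
gz=st['position'][2]+18
for q,z in [('tray_floor',gz-24),('paddle_grip',gz),('spout_lip',gz-24),('jar_mouth',55)]:
    print(q,[(np.round(d['pixel']).tolist(),round(d['score'],2),atz(p,d['pixel'],z,st)) for d in models.tip_of(p,q)[:3]])
    print([np.round(d['rect']).tolist() for d in models.spot_in(p,q)[:2]])
s=imaging.get_image('scene');d=imaging.get_image('side')
A=models.tip_of(s,'spout_lip');B=models.tip_of(d,'spout_lip')
print([a['pixel'] for a in A],[a['pixel'] for a in B]); print(tri([ray(s,A[0]['pixel']),ray(d,B[0]['pixel'])]))
J=np.array([487,-203,55.])
E
```

```text
[ 582.6  -196.24  126.93] 21.05 [ 0.1   0.31 -3.37] [-0.02 -1.15 -0.01] 6.896266902845787 [-0.06  0.58  0.04 -0.   -1.29 -0.03]
tray_floor [([485.0, 280.0], 0.83, array([ 501.09, -188.73,  120.93]))]
[[306.0, 163.0, 640.0, 455.0], [553.0, 173.0, 640.0, 456.0]]
paddle_grip [([321.0, 332.0], 0.74, array([ 586.78, -196.67,  144.93]))]
[[306.0, 162.0, 639.0, 452.0]]
spout_lip [([608.0, 262.0], 0.69, array([ 422.8 , -182.51,  120.93]))]
[[307.0, 164.0, 640.0, 456.0]]
jar_mouth [([557.0, 345.0], 0.84, array([377.88, -78.38,  55.  ])), ([604.0, 130.0], 0.57, array([ 356.09, -242.82,   55.  ]))]
[[503.0, 62.0, 640.0, 196.0], [514.0, 321.0, 594.0, 394.0]]
[[373.4, 224.6]] [[359.5, 216.4]]
(array([ 424.06, -180.38,  108.51]), [np.float64(0.08653582992476581), np.float64(0.08653582992486761)])
```

View pics/w9.png

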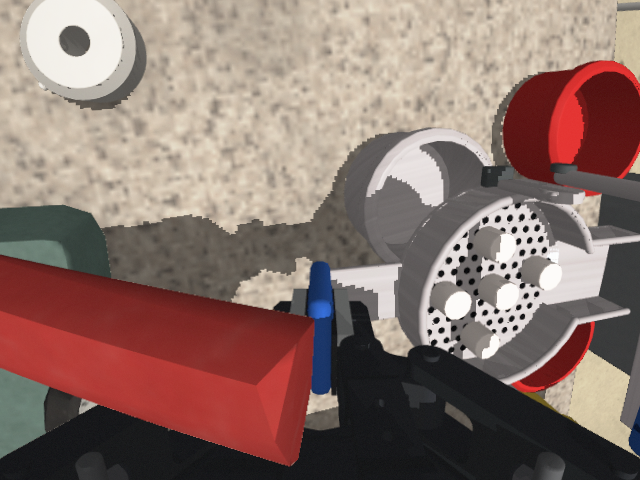

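The wrist picture shows the five cylinders in the tray and the jar at (430,195). It also shows the red handle of the press lever, ending at (300,385), close to the gripper. I'll locate that handle before moving on.

```bash
python3 - <<'E'
from h import *
np.set_printoptions(precision=1,suppress=True)
st=arm.read_state()
P={}
for n in ['scene','side','wrist']:
    st=arm.read_state();p=P[n]=imaging.get_image(n)
    hsv=cv2.cvtColor(p['frame'],cv2.COLOR_RGB2HSV);m=cv2.inRange(hsv,(0,130,50),(8,255,255))|cv2.inRange(hsv,(172,130,50),(180,255,255))
    k,l,s,c=cv2.connectedComponentsWithStats(m)
    for i in range(1,k):
        if s[i,4]>40:
            ys,xs=np.where(l==i);q=np.c_[xs,ys].astype(np.float32);(cx,cy),(w,h),a=cv2.minAreaRect(q);print(n,s[i],c[i],'rect',np.round(cv2.boxPoints(((cx,cy),(w,h),a))).tolist())
s,d=P['scene'],P['side']
# press lever rod/handle guesses from initial pictures
s0=cv2.cvtColor(cv2.imread('pics/scene0.png'),cv2.COLOR_BGR2HSV);d0=cv2.cvtColor(cv2.imread('pics/side0.png'),cv2.COLOR_BGR2HSV)
for nm,h in (('s0',s0),('d0',d0)):
    m=cv2.inRange(h,(0,130,50),(8,255,255))|cv2.inRange(h,(172,130,50),(180,255,255));k,l,S,c=cv2.connectedComponentsWithStats(m)
    for i in range(1,k):
        if S[i,4]>40:
            ys,xs=np.where(l==i);print(nm,S[i],c[i],'rect',np.round(cv2.boxPoints(cv2.minAreaRect(np.c_[xs,ys].astype(np.float32)))).tolist())
E
```

```text
scene [152   0  33   6 115] [167.7   1.7] rect [[152.0, 0.0], [184.0, 0.0], [184.0, 5.0], [152.0, 5.0]]
scene [386 228  22  30 438] [395.5 243.8] rect [[383.0, 230.0], [401.0, 226.0], [407.0, 256.0], [389.0, 260.0]]
scene [350 253  32  34 842] [364.5 268.9] rect [[350.0, 286.0], [350.0, 253.0], [381.0, 253.0], [381.0, 286.0]]
side [ 115    0  124   33 3866] [176.4  15.5] rect [[115.0, 0.0], [238.0, 0.0], [238.0, 32.0], [115.0, 32.0]]
side [254   0   3  15  44] [255.    6.8] rect [[254.0, 0.0], [256.0, 0.0], [256.0, 14.0], [254.0, 14.0]]
side [ 358  219   34   47 1042] [374.5 240.9] rect [[354.0, 263.0], [365.0, 215.0], [392.0, 221.0], [381.0, 269.0]]
wrist [  503    60   137   125 13402] [575.3 120.9] rect [[497.0, 70.0], [636.0, 56.0], [648.0, 175.0], [508.0, 189.0]]
wrist [584 189  16   6  51] [590.3 192.2] rect [[583.0, 193.0], [584.0, 189.0], [599.0, 192.0], [598.0, 197.0]]
wrist [    0   248   316   207 41159] [162.4 345.7] rect [[-28.0, 393.0], [0.0, 248.0], [326.0, 311.0], [298.0, 456.0]]
wrist [ 512  322   83   70 1940] [559.7 360.9] rect [[512.0, 384.0], [588.0, 316.0], [608
[... 407 characters left out ...]
 [390.0, 223.0], [419.0, 233.0], [409.0, 261.0]]
s0 [350 253  32  34 829] [364.6 268.8] rect [[344.0, 280.0], [354.0, 249.0], [384.0, 259.0], [374.0, 290.0]]
d0 [ 115    0  125   33 3866] [176.4  15.5] rect [[115.0, 32.0], [115.0, 0.0], [239.0, 0.0], [239.0, 32.0]]
d0 [254   0   3  15  43] [255.    6.7] rect [[254.0, 0.0], [256.0, 0.0], [256.0, 14.0], [254.0, 14.0]]
d0 [284 177  21  15  80] [294.3 183.6] rect [[283.0, 189.0], [303.0, 176.0], [305.0, 179.0], [285.0, 192.0]]
d0 [345 208   6  12  51] [347.3 213.6] rect [[345.0, 208.0], [350.0, 208.0], [350.0, 219.0], [345.0, 219.0]]
d0 [ 358  219   34   47 1040] [374.6 240.6] rect [[354.0, 263.0], [365.0, 215.0], [392.0, 221.0], [381.0, 269.0]]
```

```bash
python3 - <<'E'
from h import *
np.set_printoptions(precision=1,suppress=True)
st=arm.read_state();s=imaging.get_image('scene');d=imaging.get_image('side');w=imaging.get_image('wrist')
h=cv2.cvtColor(cv2.imread('pics/scene0.png'),cv2.COLOR_BGR2HSV)[150:185,305:350]
m=cv2.inRange(h,(0,90,30),(12,255,255))|cv2.inRange(h,(168,90,30),(180,255,255));ys,xs=np.where(m);print(len(xs),np.round(cv2.boxPoints(cv2.minAreaRect(np.c_[xs+305,ys+150].astype(np.float32)))).tolist())
h=cv2.cvtColor(cv2.imread('pics/side0.png'),cv2.COLOR_BGR2HSV)[160:205,270:325]
m=cv2.inRange(h,(0,90,30),(12,255,255))|cv2.inRange(h,(168,90,30),(180,255,255));ys,xs=np.where(m);print(len(xs),np.round(cv2.boxPoints(cv2.minAreaRect(np.c_[xs+270,ys+160].astype(np.float32)))).tolist())
rod=tri([ray(s,(316,168)),ray(d,(284,191))]);tip=tri([ray(s,(337.5,162)),ray(d,(305,178))]);print(rod,tip)
print(proj(w,rod[0],st),proj(w,tip[0],st), T_wc(w,st)[:3,3])
o,v=ray(w,(312,390),st)
for z in (120,140,160,180,200,220): print(o+v*(z-o[2])/v[2])
E
```

```text
122 [[315.0, 164.0], [336.0, 159.0], [338.0, 165.0], [316.0, 169.0]]
195 [[280.0, 185.0], [323.0, 164.0], [326.0, 172.0], [284.0, 192.0]]
(array([ 675.3, -234. ,  166.8]), [np.float64(0.8487043864757673), np.float64(0.848704386475756)]) (array([ 607.2, -249.9,  209.6]), [np.float64(0.23194770136659973), np.float64(0.2319477013666066)])
[-22.3 308.6] [274.4 258.3] [ 613.3 -271.1  265.8]
[ 588.5 -150.7  120. ]
[ 592.  -167.2  140. ]
[ 595.4 -183.7  160. ]
[ 598.8 -200.3  180. ]
[ 602.2 -216.8  200. ]
[ 605.6 -233.3  220. ]
```

```bash
python3 - <<'E'
from h import *
np.set_printoptions(precision=1,suppress=True)
s=imaging.get_image('scene');d=imaging.get_image('side');st=arm.read_state();w=imaging.get_image('wrist')
print('jar',tri([ray(s,(359.5,224.3)),ray(d,(337.7,226.5))]))
print('end',tri([ray(s,(337,162)),ray(w,(305,390),st)]),tri([ray(d,(324.5,168)),ray(w,(305,390),st)]),tri([ray(d,(324.5,168)),ray(s,(337,162))]))
# press: columns lower right edges; scene crop (165,75)->(262,187), (213,68)->(286,184); side crop(45,175)->(245,238),(65,150)->(252,230)
print('col', tri([ray(s,(285,186)),ray(d,(245,238))]), atz(s,(286,184),100),atz(s,(262,187),100),atz(d,(245,238),100))
print('gauge',tri([ray(s,(292,206)),ray(d,(276,232))]))
for y in (235,):
  J=np.array([487,-203,55.])
  for tip,h,b in [(15,50,12),(60,20,12)]:
    lip=J+tray(y).apply([-b,0,h]);pos,Rt=pour(lip,y,tip);R9=Rt.as_matrix();print(tip,'tcp',pos,'body',pos-73*R9[:,2],pos-150*R9[:,2],'cam',pos+R9@[74,0,-143])
    rowsto(st,pos,Rt)
E
```

```text
jar (array([ 492.6, -219.7,   46. ]), [np.float64(3.7137386895601625), np.float64(3.7137386895602367)])
end (array([ 603.8, -235.8,  220.4]), [np.float64(3.2471891679405256), np.float64(3.247189167940525)]) (array([ 576.3, -251.8,  241.9]), [np.float64(33.271154181825224), np.float64(33.271154181825494)]) (array([ 541.2, -146.7,  290.8]), [np.float64(4.839737141596045), np.float64(4.839737141596233)])
col (array([ 830.8, -270.7,  -21.3]), [np.float64(13.8096855941617), np.float64(13.809685594161667)]) [ 751.8 -178.   100. ] [ 802.2 -118.5  100. ] [773.7 -23.8 100. ]
gauge (array([ 693.7, -136. ,   65.4]), [np.float64(0.5574770742008845), np.float64(0.557477074200883)])
15 tcp [582.8 -66.1 153.4] body [582.8 -66.1 226.4] [582.8 -66.1 303.4] cam [ 643.5 -108.6  296.4]
[-128.5, 18.1, -22.3] [0.239, 0.134, -1.043]
60 tcp [ 537.2 -131.4  218.9] body [ 507.5 -173.7  270.5] [ 476.3 -218.3  325. ] cam [ 539.8 -256.6  320. ]
[-59.2, 73.4, -75.1] [0.947, -0.286, -1.056]
```

The handle end is at about (604,-236,220), right beside the gripper, so approaching the jar at yaw 175 would hit it. I'll come in at yaw 235 instead, which puts the paddle on the +y side and away from the press.

Request:
arm_command(
  rows=[
    {"grip":0,"linear":[0,0,-15],"rot":[0,0,0]},
    {"grip":0,"linear":[-10,2,-25],"rot":[0,0,0]},
    {"grip":0,"linear":[-30,4,-25],"rot":[0.03,0.017,-0.13]},
    {"grip":0,"linear":[-50,7,-25],"rot":[0.06,0.034,-0.26]},
    {"grip":0,"linear":[-70,10,-25],"rot":[0.09,0.05,-0.39]},
    {"grip":0,"linear":[-90,13,-25],"rot":[0.12,0.067,-0.52]},
    {"grip":0,"linear":[-110,16,-25],"rot":[0.15,0.084,-0.65]},
    {"grip":0,"linear":[-125,18,-25],"rot":[0.18,0.1,-0.78]},
    {"grip":0,"linear":[-128,18,-25],"rot":[0.21,0.117,-0.91]},
    {"grip":0,"linear":[-128,18,-25],"rot":[0.239,0.134,-1.043]},
  ],
)

```text
clock: 23.4
position: [583.4, -65.3, 157.1]
ee_rot: [0.955, -0.298, 0.0, -0.001]
contact_force: [-0.5, -0.3, -3.3]
gripper_width: 7.1
grasp_force: 58.9
```

```bash
python3 - <<'E'
from h import *
np.set_printoptions(precision=1,suppress=True)
st=arm.read_state();print(st['position'],st['clock'],st['contact_force'],st['wrist_torque'],st['joints'],st['gripper_width'])
P={}
for n in ['scene','side','wrist']:
    p=P[n]=imaging.get_image(n)
    for q in ['spout_lip','jar_mouth','tray_floor','media_0_center']: 
        print(n,q,[(np.round(d['pixel']).tolist(),round(d['score'],2)) for d in models.tip_of(p,q)[:5]])
    if n=='wrist':
        for d in models.tip_of(p,'jar_mouth'): print(atz(p,d['pixel'],55,st))
A=models.tip_of(P['scene'],'spout_lip');B=models.tip_of(P['side'],'spout_lip')
if A and B: print(tri([ray(P['scene'],A[0]['pixel']),ray(P['side'],B[0]['pixel'])]))
T=R.from_quat(st['ee_rot'])*Rg.inv();g=st['position']-18*T.apply(Rg.apply([0,0,1]));print('model lip',g+T.apply([167,0,-24]),T.as_matrix())
save(P['wrist'],'w10.png')
E
```

```text
[583.4 -65.3 157.1] 23.4 [-0.5 -0.3 -3.3] [ 0.2 -0.2 -0. ] [ 0.2  0.4 -0.2 -0.  -1.   0.8] 7.1037806972519855
scene spout_lip [([355.0, 212.0], 0.76)]
scene jar_mouth [([404.0, 239.0], 0.89), ([360.0, 227.0], 0.84), ([341.0, 297.0], 0.76), ([340.0, 190.0], 0.69), ([341.0, 185.0], 0.66)]
scene tray_floor [([332.0, 215.0], 0.91)]
scene media_0_center [([340.0, 185.0], 0.48)]
side spout_lip [([340.0, 217.0], 0.8)]
side jar_mouth [([379.0, 265.0], 0.94), ([372.0, 243.0], 0.81), ([378.0, 222.0], 0.77), ([337.0, 226.0], 0.67)]
side tray_floor [([323.0, 217.0], 0.86), ([308.0, 213.0], 0.25)]
side media_0_center []
wrist spout_lip [([608.0, 263.0], 0.74)]
wrist jar_mouth [([583.0, 233.0], 0.96), ([486.0, 428.0], 0.9), ([486.0, 280.0], 0.33)]
wrist tray_floor [([484.0, 277.0], 0.77)]
wrist media_0_center [([445.0, 300.0], 0.93)]
[ 485.4 -208.4   55. ]
[380.1 -81.5  55. ]
[ 493.5 -138.2   55. ]
(array([ 492.8, -189.3,  106.7]), [np.float64(6.372648337415408), np.float64(6.37264833741543)])
model lip [ 495.2 -192.8  108.4] [[-0.5  0.8 -0.1]
 [-0.8 -0.6 -0.2]
 [-0.3  0.   1. ]]
```

```bash
python3 - <<'E'
from h import *
st=arm.read_state();J=np.array([486.5,-206,55.])
for tip,h in zip([19,23,27,31,35,40,45,50,55,60,65],[44,36,29,24,20,18,17,16,16,16,16]):
    lip=J+tray(235).apply([-12,0,h]);pos,Rt=pour(lip,235,tip);print(tip,end=' ');rowsto(st,pos,Rt)
E
```

```text
19 [0.4, 6.5, -2.1] [0.069, 0.0, 0.0]
23 [0.4, 11.0, -4.5] [0.139, 0.0, 0.0]
27 [0.4, 16.2, -7.6] [0.209, 0.0, 0.0]
31 [0.4, 22.1, -12.3] [0.279, 0.0, 0.0]
35 [0.4, 28.7, -17.6] [0.349, 0.0, 0.0]
40 [0.4, 37.8, -26.5] [0.436, 0.0, 0.0]
45 [0.4, 47.7, -35.5] [0.523, 0.0, 0.0]
50 [0.4, 58.6, -43.7] [0.61, 0.0, 0.0]
55 [0.4, 70.2, -51.8] [0.698, 0.0, 0.0]
60 [0.4, 82.4, -59.0] [0.785, 0.0, 0.0]
65 [0.4, 95.2, -65.0] [0.872, 0.0, 0.0]
```

Request:
arm_command(
  rows=[
    {"grip":0,"linear":[0,6.5,-2],"rot":[0.069,0,0]},
    {"grip":0,"linear":[0,11,-4.5],"rot":[0.139,0,0]},
    {"grip":0,"linear":[0,16,-7.5],"rot":[0.209,0,0]},
    {"grip":0,"linear":[0,22,-12.5],"rot":[0.279,0,0]},
    {"grip":0,"linear":[0,29,-17.5],"rot":[0.349,0,0]},
    {"grip":0,"linear":[0,29,-17.5],"rot":[0.349,0,0]},
    {"grip":0,"linear":[0,38,-26.5],"rot":[0.436,0,0]},
    {"grip":0,"linear":[0,38,-26.5],"rot":[0.436,0,0]},
    {"grip":0,"linear":[0,48,-35.5],"rot":[0.523,0,0]},
    {"grip":0,"linear":[0,48,-35.5],"rot":[0.523,0,0]},
  ],
)

```text
clock: 25.55
position: [556.0, -106.9, 191.5]
ee_rot: [0.921, -0.291, 0.078, -0.246]
contact_force: [-0.1, -0.3, -4.2]
gripper_width: 7.0
grasp_force: 59.3
```

```bash
python3 - <<'E'
from h import *
np.set_printoptions(precision=1,suppress=True)
st=arm.read_state();print(st['position'],st['clock'],st['contact_force'],st['wrist_torque'],st['joints'],st['gripper_width'])
P={}
for n in ['scene','side','wrist']:
    p=P[n]=imaging.get_image(n);save(p,n+'11.png')
    for q in ['spout_lip','media_0_center']: 
        print(n,q,[(np.round(d['pixel']).tolist(),round(d['score'],2)) for d in models.tip_of(p,q)[:6]])
A=models.tip_of(P['scene'],'spout_lip');B=models.tip_of(P['side'],'spout_lip')
if A and B: print(tri([ray(P['scene'],A[0]['pixel']),ray(P['side'],B[0]['pixel'])]))
T=R.from_quat(st['ee_rot'])*Rg.inv();g=st['position']-18*T.apply(Rg.apply([0,0,1]));print('model lip',g+T.apply([167,0,-24]),np.degrees(np.arccos(T.as_matrix()[2,2])))
J=np.array([486.5,-206,55.])
for n in P: print(n,'jar px',proj(P[n],J,st),'floor px',proj(P[n],g+T.apply([87,0,-24]),st))
for tip,h in zip([50,55,60,65,70],[16]*5):
    lip=J+tray(235).apply([-12,0,h]);pos,Rt=pour(lip,235,tip);print(tip,end=' ');rowsto(st,pos,Rt)
E
```

```text
[ 556.  -106.9  191.5] 25.55 [-0.1 -0.3 -4.2] [-1.1  0.7 -0. ] [-0.2  0.3 -0.1 -0.6 -1.   1.4] 7.041740551499592
scene spout_lip [([354.0, 223.0], 0.72), ([361.0, 192.0], 0.43)]
scene media_0_center [([264.0, 249.0], 0.72)]
side spout_lip [([339.0, 226.0], 0.96), ([301.0, 203.0], 0.52)]
side media_0_center []
wrist spout_lip [([605.0, 263.0], 0.69), ([538.0, 314.0], 0.55)]
wrist media_0_center []
(array([ 490.2, -187.5,   68.8]), [np.float64(1.8948106043713522), np.float64(1.8948106043712338)])
model lip [ 492.6 -197.2   72.2] 44.88765688938322
scene jar px [358.6 224.3] floor px [339.6 210.5]
side jar px [340.2 226.9] floor px [328.2 213.9]
wrist jar px [628.5 256.7] floor px [487.4 280. ]
50 [-0.1, 4.4, -11.9] [0.089, -0.001, -0.001]
55 [-0.1, 10.4, -24.8] [0.176, -0.001, -0.001]
60 [-0.1, 17.5, -37.1] [0.264, -0.001, -0.001]
65 [-0.0, 25.6, -48.7] [0.351, -0.001, -0.001]
70 [-0.0, 34.7, -59.6] [0.438, -0.001, -0.001]
```

Request:
arm_command(
  rows=[
    {"grip":0,"linear":[0,4.5,-12],"rot":[0.089,0,0]},
    {"grip":0,"linear":[0,10.5,-25],"rot":[0.176,0,0]},
    {"grip":0,"linear":[0,17.5,-37],"rot":[0.264,0,0]},
    {"grip":0,"linear":[0,25.5,-48.5],"rot":[0.351,0,0]},
    {"grip":0,"linear":[4,25.5,-48.5],"rot":[0.351,0,0]},
    {"grip":0,"linear":[-4,25.5,-48.5],"rot":[0.351,0,0]},
    {"grip":0,"linear":[4,25.5,-48.5],"rot":[0.351,0,0]},
    {"grip":0,"linear":[0,25.5,-48.5],"rot":[0.351,0,0]},
    {"grip":0,"linear":[0,25.5,-48.5],"rot":[0.351,0,0]},
  ],
)

```text
clock: 27.22
position: [529.4, -143.1, 220.8]
ee_rot: [0.864, -0.272, 0.127, -0.404]
contact_force: [0.3, -0.3, -3.9]
gripper_width: 7.0
grasp_force: 59.5
```

```bash
python3 - <<'E'
from h import *
np.set_printoptions(precision=1,suppress=True)
st=arm.read_state();print(st['position'],st['clock'],st['contact_force'],st['wrist_torque'],st['joints'],st['gripper_width'])
T=R.from_quat(st['ee_rot'])*Rg.inv();g=st['position']-18*T.apply(Rg.apply([0,0,1]));print('model lip',g+T.apply([167,0,-24]),np.degrees(np.arccos(T.as_matrix()[2,2])))
for n in ['wrist','scene','side']:
    p=imaging.get_image(n);save(p,n+'12.png')
    for q in ['media_0_center','tray_floor']: print(n,q,[(np.round(d['pixel']).tolist(),round(d['score'],2)) for d in models.tip_of(p,q)[:6]])
    if n=='wrist':
        for nm in ('w9.png','wrist11.png','wrist12.png'):
            f=cv2.imread('pics/'+nm);V=cv2.cvtColor(f,cv2.COLOR_BGR2HSV);m=cv2.inRange(V,(0,0,225),(180,40,255))[160:420,380:600];k,l,S,c=cv2.connectedComponentsWithStats(m);print(nm,[(S[i].tolist()) for i in range(1,k) if S[i,4]>40])
E
```

```text
[ 529.4 -143.1  220.8] 27.225 [ 0.3 -0.3 -3.9] [-1.8  1.3 -0. ] [-0.5  0.3 -0.1 -0.9 -1.2  1.8] 7.029075228133383
model lip [ 493.7 -194.2   70.8] 65.10070553180972
wrist media_0_center []
wrist tray_floor [([485.0, 281.0], 0.73)]
w9.png [[0, 0, 63, 46, 1702], [194, 34, 8, 11, 70], [44, 40, 88, 144, 410], [95, 45, 125, 118, 4935], [184, 45, 26, 31, 51], [55, 77, 33, 46, 409], [0, 106, 18, 17, 216], [0, 131, 15, 22, 252], [47, 132, 44, 58, 1048], [102, 158, 47, 41, 595], [153, 162, 44, 49, 106], [83, 189, 11, 9, 50]]
wrist11.png [[205, 164, 10, 9, 41], [190, 167, 20, 23, 121], [121, 175, 14, 9, 41], [211, 175, 9, 7, 42], [185, 186, 14, 9, 71], [204, 196, 8, 10, 42], [168, 198, 14, 16, 121], [142, 200, 25, 18, 68], [201, 237, 19, 8, 74], [193, 247, 18, 11, 82]]
wrist12.png [[1, 0, 25, 17, 206], [63, 0, 14, 13, 83], [124, 0, 18, 13, 92], [23, 3, 17, 19, 112], [70, 10, 8, 10, 49], [39, 14, 11, 28, 96], [88, 14, 14, 14, 68], [10, 18, 9, 12, 48], [52, 22, 8, 11, 49], [60, 22, 19, 11, 101], [32, 38, 9, 10, 50], [0, 41, 21, 16, 126], [30, 56, 13, 17, 100], [0, 59, 10, 19, 94], [10, 78, 13, 23, 154], [54, 80, 21, 25, 142], [12, 179, 15, 17, 116]]
scene media_0_center []
scene tray_floor [([348.0, 209.0], 0.72)]
side media_0_center [([332.0, 207.0], 0.64), ([261.0, 298.0], 0.53)]
side tray_floor [([334.0, 207.0], 0.79)]
```

```bash
cat > chk.py <<'E'
from h import *
import sys
def check(f,p,st,out):
    T=R.from_quat(st['ee_rot'])*Rg.inv();g=st['position']-18*T.apply(Rg.apply([0,0,1]))
    N=90;xs=np.linspace(-45,80,251);ys=np.linspace(-45,45,181)
    M=np.array([[proj(p,g+T.apply([x+87,y,11-35]),st) for x in xs] for y in ys],np.float32)
    im=cv2.remap(f,M[...,0],M[...,1],cv2.INTER_LINEAR);g8=cv2.cvtColor(im,cv2.COLOR_RGB2GRAY)
    bh=cv2.morphologyEx(g8,cv2.MORPH_BLACKHAT,np.ones((9,9)));holes=(bh>25).astype(np.uint8)
    dt=cv2.distanceTransform(1-holes,cv2.DIST_L2,5)/2
    X,Y=np.meshgrid(xs,ys);dt[X**2+Y**2>36**2]=0
    inside=X**2+Y**2<36**2;print(out,'hole frac',holes[inside].mean())
    for _ in range(6):
        _,v,_,l=cv2.minMaxLoc(dt)
        print('  clear r',round(v,1),'at',xs[l[0]],ys[l[1]],'grey',g8[l[1],l[0]]);cv2.circle(dt,l,16,0,-1)
np.set_printoptions(precision=1,suppress=True)
st=arm.read_state();p=imaging.get_image('wrist')
check(p['frame'],p,st,'now')
# hover image as reference (same grip => same tool-frame geometry)
for nm in ('w10.png','wrist11.png'): check(cv2.cvtColor(cv2.imread('pics/'+nm),cv2.COLOR_BGR2RGB),p,st,nm)
E
python3 chk.py
```

```text
now hole frac 0.27455810802488145
  clear r 8.1 at -15.0 32.5 grey 106
  clear r 7.2 at -35.5 -5.0 grey 101
  clear r 6.9 at -35.5 3.5 grey 108
  clear r 6.2 at -30.5 19.0 grey 200
  clear r 4.9 at -2.0 35.5 grey 124
  clear r 4.5 at -31.5 -17.0 grey 123
w10.png hole frac 0.25170905955533657
  clear r 8.4 at -30.5 19.0 grey 105
  clear r 7.9 at -24.0 26.5 grey 107
  clear r 7.4 at -35.5 -4.5 grey 92
  clear r 7.4 at 3.0 -4.0 grey 145
  clear r 7.3 at -34.0 11.5 grey 112
  clear r 7.2 at -15.0 32.5 grey 105
wrist11.png hole frac 0.24758268152983925
  clear r 9.2 at -29.5 20.5 grey 105
  clear r 8.5 at -33.5 13.0 grey 105
  clear r 8.3 at -24.0 26.5 grey 103
  clear r 8.0 at -15.0 32.5 grey 104
  clear r 7.7 at 30.5 19.0 grey 136
  clear r 7.3 at -35.5 5.0 grey 105
```

The floor view now shows perforations everywhere, with no cylinder-sized patch in the middle, so the tray is empty. I lift it and look for anything left as I bring the tray upright.

```bash
python3 - <<'E'
from h import *
st=arm.read_state()
def pl(c,z,tip=0): 
    T=tray(235,tip);return pour(np.array([*c,z])+T.apply([80,0,11]),235,tip)
rowsto(st,st['position']+[0,0,40],R.from_quat(st['ee_rot']))
print(pl((515,-30),100,0)[0]);rowsto(st,*pl((515,-30),100,0),8)
E
```

```text
[-0.0, -30.7, -25.7] [0.0, 0.0, 0.0]
[562.22900486  37.45000916 117.61333513]
[-9.7, -3.5, 24.3] [-0.142, 0.0, 0.0]
[-19.3, -7.1, 48.6] [-0.284, 0.0, 0.0]
[-29.0, -10.6, 73.0] [-0.426, 0.0, 0.0]
[-38.6, -14.1, 97.3] [-0.568, 0.0, 0.0]
[-48.3, -17.7, 121.6] [-0.71, 0.0, 0.0]
[-57.9, -21.2, 145.9] [-0.852, 0.0, 0.0]
[-67.6, -24.7, 170.2] [-0.994, 0.0, 0.0]
[-77.2, -28.3, 194.6] [-1.136, 0.0, 0.0]
```

Request:
arm_command(
  rows=[
    {"grip":0,"linear":[0,-15,-13],"rot":[0,0,0]},
    {"grip":0,"linear":[0,-31,-26],"rot":[0,0,0]},
    {"grip":0,"linear":[-10,-30,2],"rot":[-0.142,0,0]},
    {"grip":0,"linear":[-19,-30,29],"rot":[-0.284,0,0]},
    {"grip":0,"linear":[-29,-30,57],"rot":[-0.426,0,0]},
    {"grip":0,"linear":[-39,-29.5,85],"rot":[-0.568,0,0]},
    {"grip":0,"linear":[-48,-29,112],"rot":[-0.71,0,0]},
    {"grip":0,"linear":[-58,-29,140],"rot":[-0.852,0,0]},
    {"grip":0,"linear":[-68,-28.5,167],"rot":[-0.994,0,0]},
    {"grip":0,"linear":[-77,-28,195],"rot":[-1.136,0,0]},
  ],
)

```text
clock: 28.98
position: [562.8, 39.1, 117.1]
ee_rot: [0.945, -0.298, -0.039, 0.125]
contact_force: [-0.0, 0.0, -4.0]
gripper_width: 7.1
grasp_force: 59.4
```

```bash
python3 - <<'E'
from h import *
import chk
st=arm.read_state();print(st['position'],st['clock'],st['contact_force'],st['gripper_width'])
for n in ['wrist','scene','side']:
    p=imaging.get_image(n);save(p,n+'13.png')
    print(n,[(np.round(d['pixel']).tolist(),round(d['score'],2)) for d in models.tip_of(p,'media_0_center')[:6]])
    if n!='wrist':
        A=models.tip_of(p,'spout_lip');B=models.tip_of(p,'paddle_grip');print([a['pixel'] for a in A],[b['pixel'] for b in B])
def pl(c,z,tip=0): 
    T=tray(235,tip);return pour(np.array([*c,z])+T.apply([80,0,11]),235,tip)
for z in (30,10,3,0): rowsto(st,*pl((515,-30),z))
E
```

```text
now hole frac 0.3034427542033627
  clear r 9.2 at -29.5 20.5 grey 97
  clear r 8.8 at -33.5 13.0 grey 97
  clear r 7.9 at -14.5 32.5 grey 96
  clear r 6.0 at -35.5 5.0 grey 97
  clear r 5.4 at -24.0 26.5 grey 96
  clear r 5.1 at -2.0 35.5 grey 199
w10.png hole frac 0.24875284843259224
  clear r 8.9 at -32.5 15.0 grey 106
  clear r 8.5 at -28.0 22.5 grey 110
  clear r 7.7 at -22.0 28.0 grey 108
  clear r 7.6 at -35.5 -4.5 grey 94
  clear r 7.4 at 3.5 -4.5 grey 144
  clear r 7.2 at 27.0 1.5 grey 146
wrist11.png hole frac 0.2465972778222578
  clear r 9.8 at -29.5 20.5 grey 105
  clear r 9.2 at -33.5 13.0 grey 105
  clear r 8.7 at -23.5 27.0 grey 104
  clear r 8.2 at -15.0 32.5 grey 105
  clear r 7.7 at -35.5 5.0 grey 105
  clear r 7.5 at 30.5 18.5 grey 135
[564.1  42.9 112.5] 29.025 [ 4.1  2.6 -4.8] 6.842769891658541
wrist [([617.0, 111.0], 0.49)]
scene []
[[342.4, 235.3], [358.8, 226.0]] []
side []
[] [[309.8, 242.0]]
[1.6, -11.9, 64.0] [0.007, -0.0, 0.005]
[1.6, -17.2, 83.3] [0.007, -0.0, 0.005]
[1.6, -19.1, 90.0] [0.007, -0.0, 0.005]
[1.6, -19.9, 92.9] [0.007, -0.0, 0.005]
```

Request:
arm_command(
  rows=[
    {"grip":0,"linear":[0,-5,19],"rot":[0,0,0]},
    {"grip":0,"linear":[0,-10,39],"rot":[0,0,0]},
    {"grip":0,"linear":[0,-16,58],"rot":[0,0,0]},
    {"grip":0,"linear":[0,-21,77],"rot":[0,0,0]},
    {"grip":0,"linear":[0,-23,87],"rot":[0,0,0]},
    {"grip":0,"linear":[0,-23,87],"rot":[0,0,0]},
    {"grip":0,"linear":[0,-23,87],"rot":[0,0,0]},
  ],
)

```text
clock: 30.4
position: [563.0, 37.4, 28.1]
ee_rot: [0.946, -0.298, -0.039, 0.124]
contact_force: [-0.0, -0.2, -2.6]
gripper_width: 7.0
grasp_force: 59.6
```

```bash
python3 - <<'E'
from h import *
st=arm.read_state();print(st['position'],st['clock'],st['contact_force'],st['wrist_torque'],R.from_quat(st['ee_rot']).as_matrix())
T=R.from_quat(st['ee_rot'])*Rg.inv();print('tilt',np.degrees(np.arccos(T.as_matrix()[2,2])));Rt=tray(235)*Rg
for z in (19,17): rowsto(st,[st['position'][0],st['position'][1],z],Rt)
E
```

```text
[563.04324025  37.42199835  28.05481649] 30.4 [-0.02729922 -0.2320122  -2.58805676] [ 0.87060434 -0.60713173 -0.0375836 ] [[ 0.8193215  -0.55426041 -0.14665498]
 [-0.57333353 -0.79162807 -0.21121948]
 [ 0.00097439  0.25713888 -0.96637397]]
tilt 0.11420747927895304
[-0.0, -2.3, 8.8] [-0.002, -0.001, 0.0]
[-0.0, -2.8, 10.7] [-0.002, -0.001, 0.0]
```

Request:
arm_command(
  rows=[
    {"grip":0,"linear":[0,-1,4],"rot":[0,0,0]},
    {"grip":0,"linear":[0,-2,7],"rot":[0,0,0]},
    {"grip":0,"linear":[0,-2.3,8.8],"rot":[0,0,0]},
    {"grip":0,"linear":[0,-2.5,9.5],"rot":[0,0,0]},
    {"grip":0,"linear":[0,-2.5,9.5],"rot":[0,0,0]},
  ],
)

```text
clock: 31.02
position: [562.8, 37.6, 19.0]
ee_rot: [0.946, -0.298, -0.039, 0.125]
contact_force: [-1.8, 2.5, 5.3]
gripper_width: 7.4
grasp_force: 61.0
```

Request:
arm_command(
  rows=[
    {"grip":0.15,"linear":[0,0,0],"rot":[0,0,0]},
    {"grip":0.3,"linear":[0,0,0],"rot":[0,0,0]},
    {"grip":0.3,"linear":[0,0,0],"rot":[0,0,0]},
    {"grip":0.3,"linear":[0,0,-10],"rot":[0,0,0]},
    {"grip":0.3,"linear":[0,0,-35],"rot":[0,0,0]},
    {"grip":0.3,"linear":[0,0,-80],"rot":[0,0,0]},
    {"grip":0.3,"linear":[0,0,-130],"rot":[0,0,0]},
    {"grip":0.3,"linear":[0,0,-180],"rot":[0,0,0]},
    {"grip":0.3,"linear":[0,0,-200],"rot":[0,0,0]},
    {"grip":0.3,"linear":[0,0,-200],"rot":[0,0,0]},
  ],
)

```text
clock: 32.28
position: [592.9, 80.3, 212.7]
ee_rot: [0.946, -0.298, -0.037, 0.123]
contact_force: [-0.2, -0.3, -0.9]
gripper_width: 25.3
grasp_force: 0.0
```

```bash
python3 - <<'E'
from h import *
np.set_printoptions(precision=1,suppress=True)
st=arm.read_state();print(st['position'],st['clock'],st['contact_force'],st['joints'])
p=imaging.get_image('wrist');save(p,'w14.png')
for q,z in [('tray_floor',11),('paddle_grip',35),('spout_lip',11),('media_0_center',14),('jar_mouth',55),('bail_grip',88)]:
    print(q,[(np.round(d['pixel']).tolist(),round(d['score'],2),atz(p,d['pixel'],z,st)) for d in models.tip_of(p,q)[:6]])
# to view jar: camera above jar
C=p['T_tool_cam'];Rt=down(np.radians(200))
M=Rt.as_matrix()@np.array(C)[:3,:3];o=Rt.as_matrix()@np.array(C)[:3,3]
z=M[:,2];tcpz=260;cz=tcpz+o[2];t=(cz-30)/-z[2];cam=np.array([487,-206,30])-z*t;tcp=cam-o;print('tcp',tcp,'cam',cam);rowsto(st,tcp,Rt)
E
```

```text
[592.9  80.3 212.7] 32.275 [-0.2 -0.3 -0.9] [ 0.5  0.4 -0.   0.1 -1.3  0.5]
tray_floor [([407.0, 194.0], 0.7, array([514.8, -33.7,  11. ]))]
paddle_grip [([321.0, 208.0], 0.7, array([564.6,  42.7,  35. ]))]
spout_lip [([476.0, 196.0], 0.68, array([466.4, -94.5,  11. ]))]
media_0_center [([565.0, 111.0], 0.76, array([ 480.2, -222.6,   14. ]))]
jar_mouth [([590.0, 115.0], 0.69, array([ 484.1, -210.7,   55. ])), ([526.0, 278.0], 0.61, array([382.3, -81.5,  55. ]))]
bail_grip [([485.0, 215.0], 0.93, array([493.7, -57. ,  88. ])), ([475.0, 198.0], 0.27, array([512.5, -55.9,  88. ]))]
tcp [ 500.1 -243.7  260. ] cam [ 525.7 -312.7  402.9]
[109.7, 320.1, 35.6] [0.249, -0.081, 0.608]
```

```bash
python3 - <<'E'
from h import *
np.set_printoptions(precision=1,suppress=True)
st=arm.read_state();p=imaging.get_image('wrist');print(st['position'],st['contact_force'])
T=tray(235);c=np.array([514,-33,11.])
xs=np.linspace(-45,85,261);ys=np.linspace(-45,45,181)
M=np.array([[proj(p,c+T.apply([x,y,0]),st) for x in xs] for y in ys],np.float32)
g=cv2.cvtColor(cv2.remap(p['frame'],M[...,0],M[...,1],cv2.INTER_LINEAR),cv2.COLOR_RGB2GRAY)
h=(cv2.morphologyEx(g,cv2.MORPH_BLACKHAT,np.ones((9,9)))>25).astype(np.uint8)
X,Y=np.meshgrid(xs,ys);dt=cv2.distanceTransform(1-h,cv2.DIST_L2,5)/2;dt[X**2+Y**2>36**2]=0
for _ in range(5):
    _,v,_,l=cv2.minMaxLoc(dt);print(round(v,1),xs[l[0]],ys[l[1]],g[l[1],l[0]]);cv2.circle(dt,l,16,0,-1)
# bright-white cylinders in jar/around: rect of media
for q in ['media_0_center']: print([(np.round(d['rect']).tolist(),round(d['score'],2)) for d in models.spot_in(p,q)])
E
```

```text
[591.5  79.3 209.5] [ 0.6 -0.3 -0. ]
3.2 35.5 -0.5 241
2.9 -32.5 15.0 206
2.8 -17.0 31.5 204
2.7 30.5 19.0 149
2.7 17.0 31.0 215
[([558.0, 104.0, 575.0, 118.0], 0.69)]
```

```bash
python3 -c "
from bench import job
print(job.job_done())"
```

```text
the job is handed in; nothing more can be done
None
```

I handed in the job: the tray was unlocked and lifted by its bail, poured over the steel jar, and left empty and upright on the bench with the gripper clear; I could confirm only one cylinder in the jar by camera (I did not take a closer look inside), and no verdict came back.

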